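Put the washing-up things back in the sink tidy

ROBOT

A 6-joint arm with a two-finger parallel gripper is mounted at the origin on a cart in front of the work surface, level with it; the furniture and walls round the work are solid. World frame = base frame: x ahead of the robot, y to its left, z up, the work surface at z = 0. Lengths are in m, angles in rad, forces in N, time in s.
With the tool pointing down it reaches from about 0.425 to 0.95 m from the base axis. Payload 3.5 kg.
Tool frame: the origin (TCP) lies between the finger pads; the fingertips stand 14 mm ahead of it and the grasp point (between the pads) lies 5 mm behind it (ctrl.tip_extent is the distance from the TCP to the fingertips, in m); x points along the fingers, z is the direction in which the jaws open and shut, and the axes are right-handed (so a half turn about x gives the same grasp; the last joint's range is limited). The gripper opens to 85 mm and grips with 20 to 120 N. Pads are 22 mm wide; open, the fingers measure 114 mm over their backs; the gripper's body (76 mm by 85 mm) begins 54 mm behind the grasp point. The pads swing forward as they close: fully open they stand 13 mm farther back than shut.
Start: joints at [1.152, 0.286, 1.577, -0, 1.279, -0.15], TCP at [0.179, 0.651, 0.245] pointing down, gripper open.
Joint ranges: [-2.77, 2.77], [-0.9, 2.22], [0.21, 2.48], [-1.53, 4.67], [0.24, 2.81], [-2.84, 2.84]. Speed limits (rad/s): [2.79, 2.79, 3.14, 3.14, 3.14, 3.14].

INTERFACE

Orientations are given as a unit quaternion [x, y, z, w].
In Python, from plant import ctrl gives the robot as it stands.
- The arm moves only by the tool move_arm, never from a script. Its argument "commands" is one flat list of numbers, 4 for each row, row after row: the shift along the tool's x, y, z in units of 25 mm (1.0 is 25 mm), then the turn about the tool's x in units of 5 degrees (1.0 is 5 degrees). A call has 1 to 20 rows; each row shifts and turns the commanded pose from where the row before left it, along the tool's axes as they then stand; what a row does not reach is not made up. A row lasts 1/8 s, in which the tool goes at most 62.5 mm and 10.7 degrees, less where a joint would pass 70% of its speed; a pose out of reach is approached as far as the arm can. A call is refused whole if a number of a shift passes 1 or a number of a turn 1, either way. A call with a gripper value outside its range is refused whole. "jaw" is the finger opening in mm, from 0 to 85.4, set as the call begins (left out, the last holds). The fingers move at their own pace and stop on an object; "force" is the grip in N (left out, the last holds). Time passes only in rows, so rows that do not move let the fingers close. It gives the time, the measured TCP pose, the force and the opening at its end, in the units of the state.
- ctrl.get_state(): the state, without advancing time (a new reading comes with each control period).
- ctrl.read_camera(name): name is "scene" or "side" or "wrist"; returns the picture (400x640x3 uint8, red, green, blue); there is no depth.
- ctrl.get_calibration(name): a dict with "camera_matrix" (3x3 intrinsics, pixels), "camera_from_world" (4x4, takes a point from world to camera coordinates); the wrist camera has in their place "mount" (4x4, takes a point from camera to tool coordinates, whose origin is the TCP and whose axes are the tool frame's). Camera axes: x right, y down, z forward; pixel columns grow to the right and rows downward; lengths in m; the calibration is good to about 2 mm. A picture is of the moment at which its call begins: read the wrist's pose just before it. get_calibration takes no time and is no camera call.
- ctrl.sign_off(): hands the job in, once; it reports no verdict.
The state is a dict: "time": time; "qpos": joint angles; "dq": joint speeds; "joint_efforts": joint torques, N m; "eef_pos": TCP position; "tcp_rot": TCP orientation; "contact_force": force on the tool from outside, world axes, zero at the start; "wrist_torque": the same for the moment, N m; "opening": opening from 0.0 (shut) to 1.0 (fully open).
Only numpy, scipy, OpenCV 4.12 (cv2) and the standard library are available. Lean on these libraries where they do the work, as an engineer would, in place of code of your own. Each camera call takes 0.05 s, during which the arm holds its last target.

TASK

The washing-up is done: put the dish brush, the soap bottle, the plug strainer and the pan scraper back in the sink tidy, the brush lying along the front trough and each of the others flat on the floor of the insert shaped for it (the bottle upright in the deep collar, the strainer in the round cup, the scraper rib up in the shallow dish). The cooking-oil bottle and the wooden spoon do not belong there: leave them where they are, and let go of everything at the end.

Things in the scene. Friction and masses are not known exactly. Their poses are not given: they have to be found in the camera images.
- sink_tidy: White tray, fixed, 172 (x) x 320 (y) x 18 mm. Origin: centre of its underside; floor inside 6 mm higher; x points from its front to its back. Front trough for the brush: the empty grooved strip, inside 67 (x) x 312 (y) mm, middle at x -48, y 0 mm in this frame, walls 4 mm thick, tops at z 16 to 18 mm. Behind it, at x +35 mm, three inserts side by side, 100 mm apart, in any order.
- bottle_well: Grey insert, fixed in the tray, for the soap bottle: 88 (x) x 100 (y) mm plate with a deep upright rectangular collar, inside 62 mm (x) x 90 mm (y), wall 3 mm, top 48 mm above the origin. Origin: centre of the underside; its floor is 3 mm above the origin. The room's ceiling slopes down behind the tray: come in low and from the front (fingertips under about 0.25 m there).
- strainer_cup: Grey insert, fixed in the tray, for the strainer: 88 x 100 mm plate with a round cup of 80 mm inner diameter, wall 3 mm, top 21 mm above the origin. Origin: centre of the underside; its floor is 3 mm above the origin.
- scraper_dish: Grey insert, fixed in the tray, for the scraper: 88 x 100 mm plate with a shallow rectangular rim, inside 80 mm (x) x 94 mm (y), top 12 mm above the origin. Origin: centre of the underside; its floor is 3 mm above the origin. Its x and y run as the tray's.
- dish_soap: Green soap bottle standing upright, flattened: foot 41 mm thick (its x) x 69 mm wide (its y), 195 mm high, 0.2 kg; it narrows upward to a round 34 mm neck (155 to 178 mm up) and a 19 mm cap. Origin: centre of its underside, z up. Grasp the neck across the thickness, about 165 mm up: it is too tall to take lower from above. Stands in its collar with x and y along the collar's, either way round.
- dish_brush: Grey dish brush lying flat, 269 (its y) x 36 x 62 mm, 0.07 kg; head with bristles at its +y end, 36 mm wide, 33 mm high; the handle arches up between, highest (62 mm) 35 mm to the -y side of the origin. Origin: centre of the underside, level with the worktop. It balances within 15 mm of the origin; there the handle is 24 to 28 mm wide and is gripped 45 mm above the underside.
- strainer: Steel sink plug strainer: round basket 54 mm in diameter and 18 mm high, above it a flat rim 62 mm in diameter (18 to 22 mm up), a thin stem and a black knob 20 mm in diameter from 30 to 48 mm above the underside. 0.09 kg. Origin: centre of its underside, z up. Grasp the knob.
- scraper: Black plastic pan scraper lying flat: blade 62 (x) x 76 (y) x 6 mm with a raised grip rib along its y through the middle, 14 mm thick (x), 64 mm long (y), top 36 mm above the underside. 0.07 kg. Origin: centre of its underside, z up. Grasp across the rib.
- oil_bottle: Look-alike, to be left alone: clear bottle of yellow cooking oil with a white cap, 60 x 60 mm, 205 mm high, standing loose among the soap bottle, strainer and scraper to the right of the tray. Origin: centre of its underside.
- wooden_spoon: Look-alike, to be left alone: brown wooden spoon lying loose at the back of the worktop, 310 (its x) x 47 x 14 mm. Origin: centre of its underside.

How it is judged:
At the end, for the whole second after the job is handed in: Bottle, strainer, scraper upright or flat (0.1 rad) on their own inserts' floors, within 18, 13, 18 mm of centre; brush on the trough floor, within 22 mm of its midline, 30 mm of its middle, 0.2 rad; oil bottle upright and spoon within 20 mm of their starts; all released, at rest (horizontal distance between dish_soap and bottle_well below 0.018 m and z of dish_soap in the frame of bottle_well between -0.002 and 0.008 m and angle between each of dish_soap, strainer, scraper, oil_bottle's own z axis and vertical below 0.1 rad and linear speed of each of dish_soap, strainer, scraper, dish_brush below 0.02 m/s and angular speed of each of dish_soap, strainer, scraper, dish_brush below 0.2 rad/s and horizontal distance between strainer and strainer_cup below 0.013 m and z of strainer in the frame of strainer_cup between -0.002 and 0.008 m and horizontal distance between scraper and scraper_dish below 0.018 m and z of scraper in the frame of scraper_dish between -0.002 and 0.008 m and x of dish_brush in the frame of sink_tidy between -0.07 and -0.026 m and y of dish_brush in the frame of sink_tidy between -0.03 and 0.03 m and z of dish_brush in the frame of sink_tidy between 0.003 and 0.012 m and angle between the y axis of dish_brush and the y axis of sink_tidy, either way round below 0.2 rad and angle between dish_brush's own z axis and vertical below 0.15 rad and distance of each of oil_bottle, wooden_spoon from where it was at the start of the episode below 0.02 m); the robot touches nothing.
It fails at once if the oil bottle is moved by 20 mm or tipped (distance of oil_bottle from where it was at the start of the episode above 0.02 m or angle between oil_bottle's own z axis and vertical above 0.25 rad).
It fails at once if the wooden spoon is moved by 20 mm (distance of wooden_spoon from where it was at the start of the episode above 0.02 m).
It also fails if it takes over 131 s, if anything falls off the work surface, if the arm or the gripper's body presses on something with over 40 N, if the wrist force passes 120 N, or if a joint passes its speed limit or range.

## Working session

There is one attempt and no reset: what is moved stays moved. The work goes in short steps, Python scripts to look and compute and a tool call to move; the robot and the scene stay as the last step left them, time stands still between calls to the robot, and variables do not carry over. Pictures are saved under pics/ and viewed, and the job is handed in when it is done.

Besides the shell and the picture viewer there is one more tool, called after "Request:" as a command line: name --argument value ..., lists and objects as JSON in quotes. move_arm: Moves the arm, as the interface text tells. Its arguments: {"type":"object","properties":{"commands":{"type":"array"},"jaw":{"type":"number"},"force":{"type":"number"}},"required":["commands"]}

```bash
ls; mkdir -p pics; python3 - <<'E'
from plant import ctrl
import cv2,numpy as np
np.set_printoptions(precision=4,suppress=True)
s=ctrl.get_state();print(s)
for n in ["scene","side","wrist"]:
    im=ctrl.read_camera(n);cv2.imwrite(f"pics/{n}0.png",im[:,:,::-1]);print(n,ctrl.get_calibration(n))
print(ctrl.tip_extent)
E
```

```text
pics
{'time': 0.0, 'qpos': array([ 1.152 ,  0.2872,  1.5782,  0.    ,  1.2786, -0.15  ]), 'dq': array([ 0.0009, -0.0004, -0.0006,  0.0007, -0.0015, -0.0024]), 'joint_efforts': array([ -0.0012, -40.5978, -29.2626,  -0.0002,   0.0058,   0.    ]), 'eef_pos': array([0.179 , 0.6502, 0.2439]), 'tcp_rot': array([-0.4289,  0.5632,  0.4281,  0.5618]), 'contact_force': array([0.285 , 0.1765, 0.1091]), 'wrist_torque': array([ 0.015 ,  0.0217, -0.0282]), 'opening': 1.0000636748605678}
scene {'camera_matrix': array([[402.473 ,   0.    , 311.8751],
       [  0.    , 402.473 , 197.9067],
       [  0.    ,   0.    ,   1.    ]]), 'camera_from_world': array([[-0.8904, -0.4551,  0.0095,  0.479 ],
       [-0.2493,  0.4701, -0.8467,  0.2099],
       [ 0.3808, -0.7562, -0.532 ,  0.6481],
       [ 0.    ,  0.    ,  0.    ,  1.    ]])}
side {'camera_matrix': array([[508.4577,   0.    , 323.8733],
       [  0.    , 508.4577, 194.1101],
       [  0.    ,   0.    ,   1.    ]]), 'camera_from_world': array([[ 0.2177, -0.976 , -0.0009, -0.1691],
       [-0.8486, -0.1888, -0.4942,  0.4992],
       [ 0.4822,  0.1083, -0.8693,  1.083 ],
       [ 0.    ,  0.    ,  0.    ,  1.    ]])}
wrist {'camera_matrix': array([[307.9409,   0.    , 320.6317],
       [  0.    , 307.9409, 192.8487],
       [  0.    ,   0.    ,   1.    ]]), 'mount': array([[ 0.0002, -0.2675,  0.9636, -0.1292],
       [-0.0013, -0.9636, -0.2675,  0.0673],
       [ 1.    , -0.0012, -0.0006, -0.0006],
       [ 0.    ,  0.    ,  0.    ,  1.    ]])}
0.014
```

View pics/scene0.png

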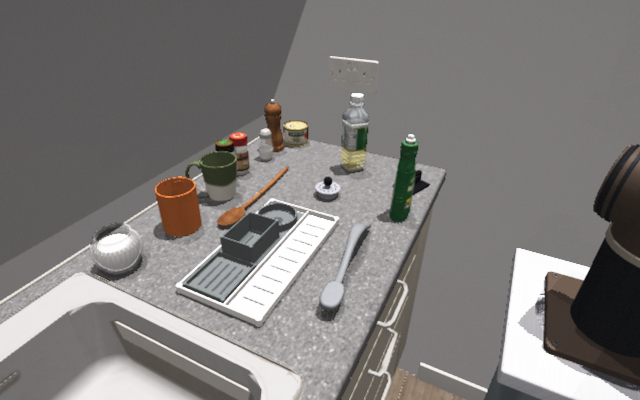

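View pics/side0.png

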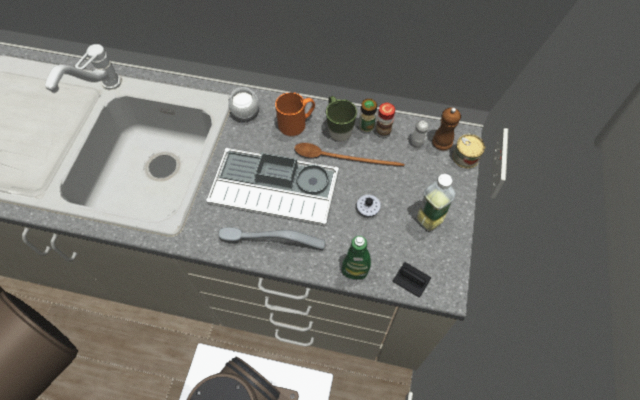

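View pics/wrist0.png

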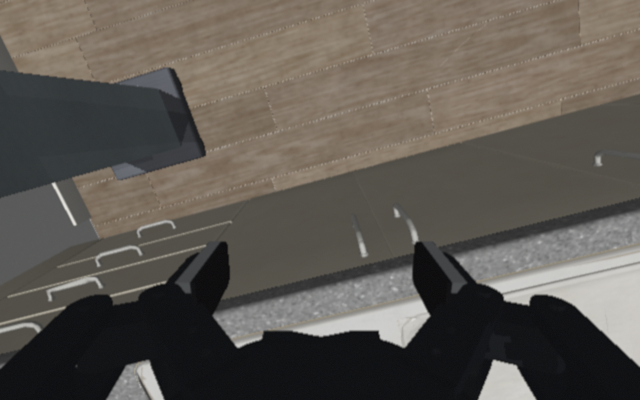

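The side view shows, from left to right in the tray, the slotted scraper dish (~238,167), the bottle collar (~277,170) and the round cup (~313,180). The brush lies at (270,238), the strainer at (368,205), the soap at (357,258), the scraper at (412,279), the oil at (435,205) and the spoon at (350,155). Next I'll enlarge it and measure.

```bash
cat > h.py <<'E'
import numpy as np,cv2
from plant import ctrl
np.set_printoptions(precision=4,suppress=True)
from scipy.spatial.transform import Rotation as R
def cam(n,state=None):
    c=ctrl.get_calibration(n);K=c["camera_matrix"]
    if n=="wrist":
        s=state or ctrl.get_state();T=np.eye(4);T[:3,:3]=R.from_quat(s["tcp_rot"]).as_matrix();T[:3,3]=s["eef_pos"]
        return K,np.linalg.inv(T@c["mount"])
    return K,c["camera_from_world"]
def plane(n,px,z,kc=None):
    K,C=kc or cam(n);px=np.atleast_2d(px).astype(float)
    d=np.c_[px,np.ones(len(px))]@np.linalg.inv(K).T@C[:3,:3]
    o=-C[:3,:3].T@C[:3,3]
    return o+d*((z-o[2])/d[:,2])[:,None]
def proj(n,P,kc=None):
    K,C=kc or cam(n);P=np.atleast_2d(P);q=(P@C[:3,:3].T+C[:3,3])@K.T
    return q[:,:2]/q[:,2:]
def tri(obs):
    A=[];b=[]
    for n,px in obs:
        K,C=cam(n) if isinstance(n,str) else n
        d=C[:3,:3].T@np.linalg.inv(K)@np.r_[px,1];d/=np.linalg.norm(d);o=-C[:3,:3].T@C[:3,3]
        M=np.eye(3)-np.outer(d,d);A.append(M);b.append(M@o)
    A=np.vstack(A);b=np.hstack(b);x,r,_,_=np.linalg.lstsq(A,b,rcond=None);return x,np.sqrt(r)
E
python3 - <<'E'
import cv2
im=cv2.imread("pics/side0.png")
def crop(n,x,y,w,h,k): 
    c=cv2.resize(im[y:y+h,x:x+w],None,fx=k,fy=k,interpolation=cv2.INTER_CUBIC)
    cv2.imwrite(n,c)
crop("pics/c1.png",200,135,150,120,5)
crop("pics/c2.png",330,170,140,130,5.0 if 0 else 4.5)
im=cv2.imread("pics/scene0.png")
crop("pics/c3.png",170,180,220,140,3.6)
E
```

```text
(no output)
```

View pics/c1.png

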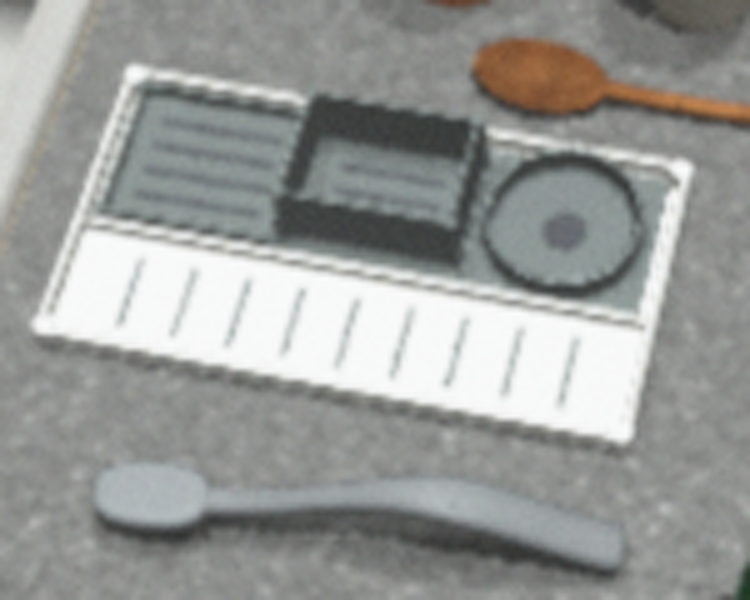

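View pics/c2.png

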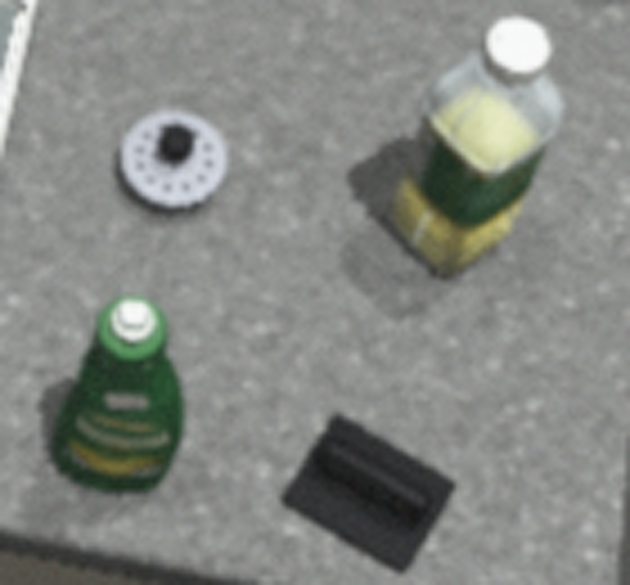

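View pics/c3.png

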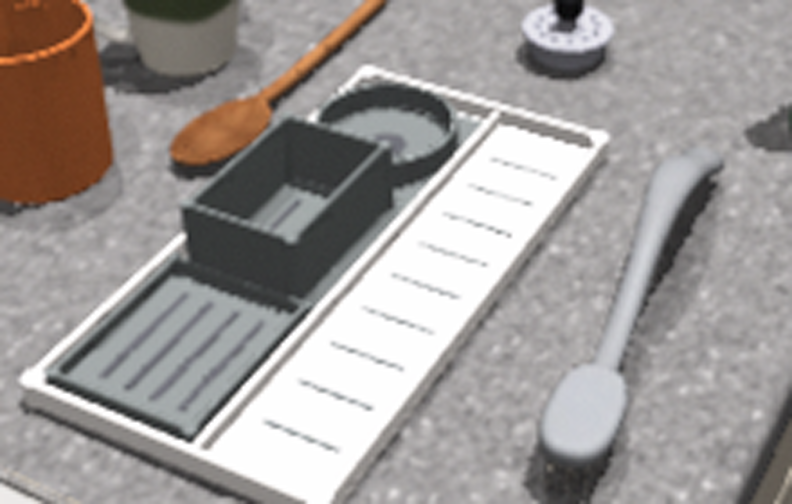

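```bash
python3 - <<'E'
from h import *
f=lambda p,k,o:(np.array(p,float)+.5)/k-.5+np.array(o)
tray=f([(132,70),(690,165),(632,440),(35,330)],5,(200,135))
P=plane("side",tray,.017);print(P)
c=P.mean(0);print("c",c,[np.linalg.norm(P[i]-P[(i+1)%4]) for i in range(4)])
yv=(P[0]-P[1])+(P[3]-P[2]);yaw=np.arctan2(-yv[0],yv[1]);xv=P[0]+P[1]-P[2]-P[3];print("yaw",np.degrees(yaw),np.degrees(np.arctan2(xv[1],xv[0])))
# scene tray corners
t2=f([(25,382),(365,70),(607,133),(318,500)],3.6,(170,180));P2=plane("scene",t2,.017);print(P2,P2.mean(0))
Rz=R.from_euler('z',yaw).as_matrix()
for n,l in dict(dish=(.035,.1,.009),well=(.035,0,.009),cup=(.035,-.1,.009),trough=(-.048,0,.006)).items():
    p=Rz@np.array(l)+[*c[:2],0];print(n,p,proj("side",p),proj("scene",p))
# collar top corners side
w=f([(318,97),(487,122),(460,262),(275,237)],5,(200,135));Q=plane("side",w,.054);print("collar",Q,Q.mean(0))
w=f([(580,222)],5,(200,135))
cu=f([(562,225)],5,(200,135));print("cup top",plane("side",cu,.027))
k=(330,170)
print("knob",plane("side",f((177,138),4.5,k),.046),"rim",plane("side",f((174,158),4.5,k),.021))
print("soap cap",plane("side",f((133,318),4.5,k),.193))
b=plane("side",f([(335,413),(455,485),(403,570),(283,495)],4.5,k),.005);print("blade",b,b.mean(0))
print("rib",plane("side",f([(325,450),(418,510)],4.5,k),.036))
print("oilcap",plane("side",f((518,45),4.5,k),.205), "oil foot front corner",plane("side",f((443,278),4.5,k),0))
print("brush", "head end",plane("side",f((97,497),5,(200,135)),.02),"tail",plane("side",f((620,550),5,(200,135)),.02))
E
python3 - <<'E'
import cv2
im=cv2.imread("pics/scene0.png")
c=cv2.resize(im[80:235,300:440],None,fx=5,fy=5,interpolation=cv2.INTER_CUBIC)[:600]
cv2.imwrite("pics/c4.png",cv2.resize(im[85:235,300:445],None,fx=4,fy=4,interpolation=cv2.INTER_CUBIC))
E
```

```text
[[ 0.671   0.2564  0.017 ]
 [ 0.6771 -0.0606  0.017 ]
 [ 0.5068 -0.0658  0.017 ]
 [ 0.5016  0.2547  0.017 ]]
c [0.5891 0.0962 0.017 ] [np.float64(0.31706795137773663), np.float64(0.1704164399438956), np.float64(0.3205796111186084), np.float64(0.16949222282328194)]
yaw 1.0178669810092589 1.1542532012888498
[[ 0.6673  0.2611  0.017 ]
 [ 0.6721 -0.0535  0.017 ]
 [ 0.5049 -0.0614  0.017 ]
 [ 0.5027  0.2566  0.017 ]] [0.5867 0.1007 0.017 ]
dish [0.6224 0.1968 0.009 ] [[241.715  168.4311]] [[221.2821 274.7064]]
well [0.6241 0.0968 0.009 ] [[277.0494 174.6157]] [[251.7215 243.8127]]
cup [ 0.6259 -0.0032  0.009 ] [[312.8959 180.8899]] [[276.9075 218.2508]]
trough [0.5411 0.0953 0.006 ] [[269.4804 201.2784]] [[288.0042 257.1614]]
collar [[0.6528 0.1393 0.054 ]
 [0.6569 0.0468 0.054 ]
 [0.5697 0.0393 0.054 ]
 [0.5634 0.137  0.054 ]] [0.6107 0.0906 0.054 ]
cup top [[ 0.6188 -0.0028  0.027 ]]
knob [[ 0.579  -0.1626  0.046 ]] rim [[ 0.5796 -0.1627  0.021 ]]
soap cap [[ 0.3956 -0.1626  0.193 ]]
blade [[ 0.4497 -0.2774  0.005 ]
 [ 0.4223 -0.347   0.005 ]
 [ 0.3686 -0.3255  0.005 ]
 [ 0.3963 -0.2566  0.005 ]] [ 0.4092 -0.3016  0.005 ]
rib [[ 0.4142 -0.2728  0.036 ]
 [ 0.3916 -0.3255  0.036 ]]
oilcap [[ 0.5796 -0.324   0.205 ]] oil foot front corner [[ 0.5476 -0.3265  0.    ]]
brush head end [[0.4151 0.1912 0.02  ]] tail [[ 0.4441 -0.0735  0.02  ]]
```

View pics/c4.png

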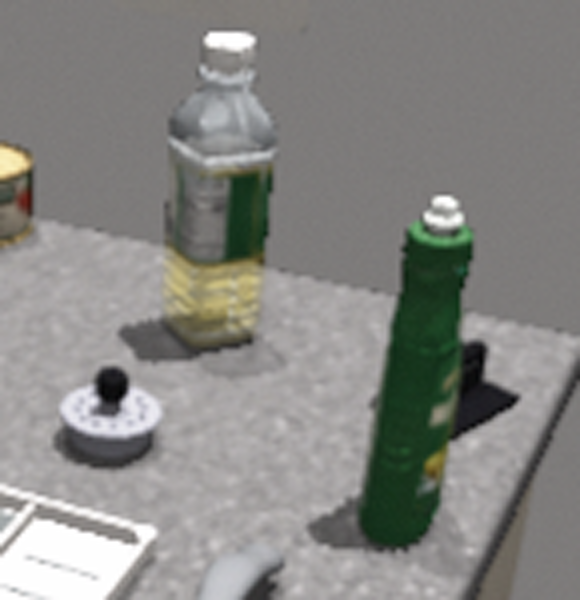

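```bash
cat >> h.py <<'E'
def tool():
    s=ctrl.get_state();M=R.from_quat(s["tcp_rot"]).as_matrix();return s,M
def plan(target,jawdir=None):
    """print shift in tool units, then turn in units"""
    s,M=tool();d=M.T@(np.array(target)-s["eef_pos"]);print("units to go x,y,z:",d/.025)
    if jawdir is not None:
        j=np.array([np.cos(np.radians(jawdir)),np.sin(np.radians(jawdir)),0]);l=M.T@j
        a=np.degrees(np.arctan2(-l[1],l[2])); a=(a+90)%180-90
        print("turn units",a/5," q6 now",s["qpos"][5])
E
python3 - <<'E'
from h import *
s,M=tool();print(M)
f=lambda p,k,o:(np.array(p,float)+.5)/k-.5+np.array(o)
k=(330,170);o=(300,85)
print("cap",tri([("side",f((133,314),4.5,k)),("scene",f((443,203),4,o))]))
print("knob",tri([("side",f((177,140),4.5,k)),("scene",f((112,385),4,o))]))
print("oil cap",tri([("side",f((516,38),4.5,k)),("scene",f((229,40),4,o))]))
print("soap foot scene",plane("scene",f([(362,520),(405,545),(440,530)],4,o),0), "side foot",plane("side",f([(55,465),(75,488),(140,492),(180,450)],4.5,k),0.0))
plan((.43,.05,.25),6)
E
```

```text
[[-0.0008 -0.9641  0.2656]
 [-0.0017  0.2656  0.9641]
 [-1.      0.0003 -0.0019]]
cap (array([ 0.3978, -0.1622,  0.1915]), array([0.0006]))
knob (array([ 0.5807, -0.1628,  0.0365]), array([0.0029]))
oil cap (array([ 0.5812, -0.3229,  0.2039]), array([0.0036]))
soap foot scene [[ 0.4128 -0.1465  0.    ]
 [ 0.384  -0.134   0.    ]
 [ 0.3707 -0.1576  0.    ]] side foot [[ 0.3882 -0.1321  0.    ]
 [ 0.3775 -0.1454  0.    ]
 [ 0.383  -0.1805  0.    ]
 [ 0.4117 -0.1975  0.    ]]
units to go x,y,z: [ -0.1976 -16.0548 -20.4844]
turn units 13.719545950325118  q6 now -0.15000997670419358
```

```bash
python3 - <<'E'
from h import *
plan((.47,.08,.25),6)
E
```

```text
units to go x,y,z: [ -0.2008 -17.2786 -18.9026]
turn units 13.719545950325118  q6 now -0.15000997670419358
```

Request:
move_arm --commands '[0, -0.9, -1, 0, 0, -0.9, -1, 0, 0, -0.9, -1, 0, 0, -0.9, -1, 0, 0, -0.9, -1, 0, 0, -0.9, -1, 0, 0, -0.9, -1, 0, 0, -0.9, -1, 0, 0, -0.9, -1, 0, 0, -0.9, -1, 0, 0, -0.9, -1, 0, 0, -0.9, -1, 0, 0, -0.9, -1, 0, 0, -0.9, -1, 0, 0, -0.9, -1, 0, 0, -0.9, -1, 0, 0, -0.9, -1, 0, 0, -0.9, -1, 0, 0, -0.9, -0.9, 0, 0, 0, 0, 0]'

```text
time: 2.65
eef_pos: [0.4664, 0.0803, 0.2451]
tcp_rot: [-0.427, 0.563, 0.428, 0.563]
contact_force: [-0.8, -0.2, -0.2]
opening: 0.998
```

Request:
move_arm --commands '[0, 0, 0, 1, 0, 0, 0, 1, 0, 0, 0, 1, 0, 0, 0, 1, 0, 0, 0, 1, 0, 0, 0, 1, 0, 0, 0, 1, 0, 0, 0, 1, 0, 0, 0, 1, 0, 0, 0, 1, 0, 0, 0, 1, 0, 0, 0, 1, 0, 0, 0, 1, 0, 0, 0, 0.7, 0, 0, 0, 0, 0, 0, 0, 0]'

```text
time: 4.65
eef_pos: [0.4655, 0.0822, 0.2452]
tcp_rot: [-0.038, 0.706, 0.038, 0.706]
contact_force: [-0.2, 1.1, -0.3]
opening: 1.001
```

```bash
python3 - <<'E'
from h import *
s=ctrl.get_state();im=ctrl.read_camera("wrist");cv2.imwrite("pics/w1.png",im[:,:,::-1])
import pickle;pickle.dump(s,open("s1.pkl","wb"))
print(s["time"],s["qpos"],s["eef_pos"],R.from_quat(s["tcp_rot"]).as_matrix())
E
```

```text
4.65 [-0.0404 -0.1731  2.0575  0.0002  1.2576 -0.1484] [0.4655 0.0822 0.2452] [[-0.0003 -0.1077  0.9942]
 [ 0.0002  0.9942  0.1077]
 [-1.      0.0002 -0.0003]]
```

View pics/w1.png

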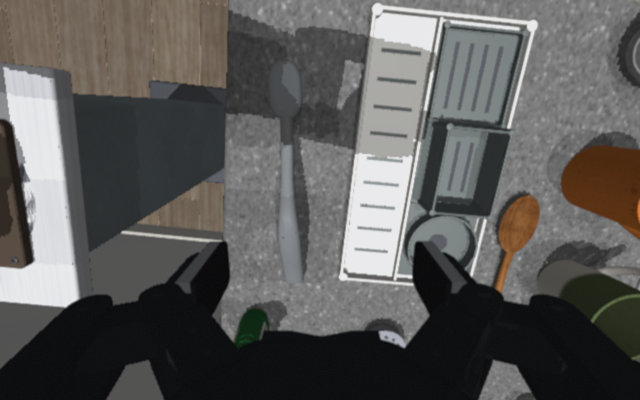

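Wrist view: tray corners at (375,7), (535,22), (341,278); cup around (440,243), collar around (466,168), brush head at (285,85) and tail at (292,280).

```bash
python3 - <<'E'
import cv2
im=cv2.imread("pics/w1.png")
cv2.imwrite("pics/c5.png",cv2.resize(im[0:150,330:550],None,fx=3.6,fy=3.6,interpolation=cv2.INTER_CUBIC))
cv2.imwrite("pics/c6.png",cv2.resize(im[110:290,330:530],None,fx=3.3,fy=3.3,interpolation=cv2.INTER_CUBIC))
cv2.imwrite("pics/c7.png",cv2.resize(im[50:290,230:350],None,fx=2.5,fy=2.5,interpolation=cv2.INTER_CUBIC))
E
```

```text
(no output)
```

View pics/c5.png

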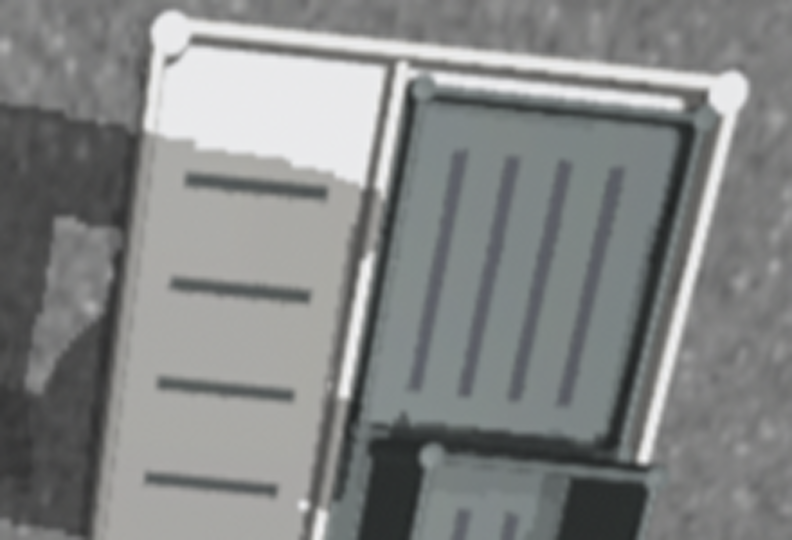

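View pics/c6.png

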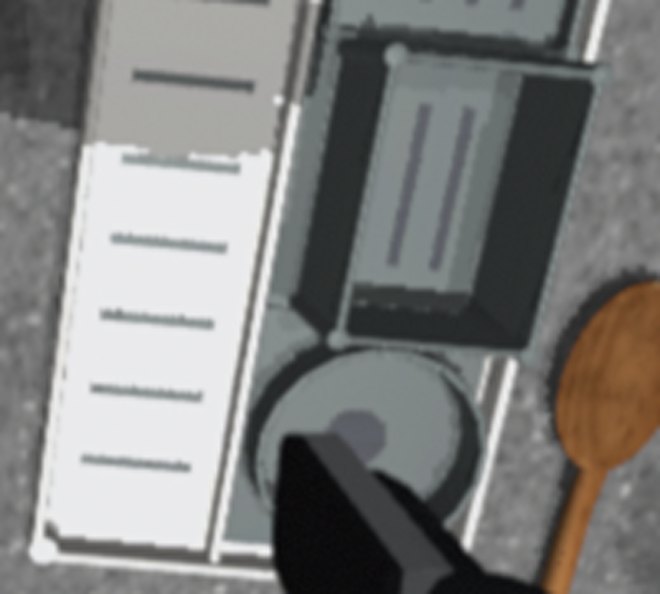

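View pics/c7.png

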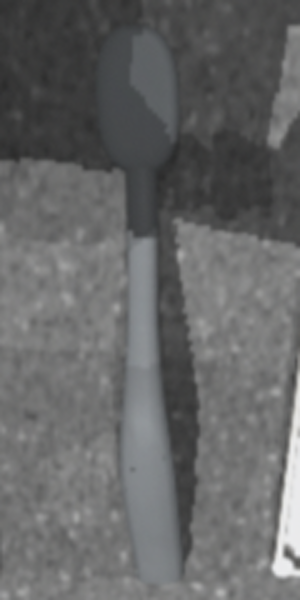

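```bash
python3 - <<'E'
from h import *
import pickle
s=pickle.load(open("s1.pkl","rb"));kc=cam("wrist",s)
f=lambda p,k,o:(np.array(p,float)+.5)/k-.5+np.array(o)
a=f([(172,32),(727,92)],3.6,(330,0));b=f([(43,550)],3.3,(330,110))
P=plane("",np.vstack([a,b]),.018,kc);print(P,np.linalg.norm(P[0]-P[1]),np.linalg.norm(P[0]-P[2]))
c=(P[1]+P[2])/2;yv=P[0]-P[2];yaw=np.arctan2(-yv[0],yv[1]);print("tray c",c,"yaw",np.degrees(yaw),np.degrees(np.arctan2(*(P[1]-P[0])[[1,0]])))
Rz=R.from_euler('z',yaw).as_matrix()
for n,l in dict(dish=(.035,.1,.009),well=(.035,0,.009),cup=(.035,-.1,.009),trough=(-.048,0,.006)).items():
    p=Rz@np.array(l)+[*c[:2],0];print(n,p)
Q=plane("",f([(396,55),(605,68),(535,355),(335,340)],3.3,(330,110)),.054,kc);print("collar",Q,Q.mean(0))
print("cup floor dot",plane("",f((357,432),3.3,(330,110)),.009,kc))
g=lambda p:f(p,2.5,(230,50))
print("head tip",plane("",g((138,25)),.027,kc),"head sides",plane("",g([(97,90),(177,90)]),.027,kc),"neck",plane("",g([(129,200),(158,200)]),.03,kc))
print("handle",plane("",g([(131,330),(160,330)]),.05,kc),plane("",g([(122,440),(165,440)]),.05,kc),"tail",plane("",g((160,582)),.01,kc),plane("",g((160,582)),.03,kc))
print("tcp->pix",proj("",[s["eef_pos"]],kc))
E
```

```text
[[ 0.506   0.2525  0.018 ]
 [ 0.6682  0.2542  0.018 ]
 [ 0.5093 -0.0586  0.018 ]] 0.16224927433899478 0.31103146716182695
tray c [0.5888 0.0978 0.018 ] yaw 0.609481247223105 0.6272717983232698
dish [0.6227 0.1982 0.009 ]
well [0.6238 0.0982 0.009 ]
cup [ 0.6248 -0.0018  0.009 ]
trough [0.5408 0.0973 0.006 ]
collar [[0.591  0.1442 0.054 ]
 [0.6561 0.1473 0.054 ]
 [0.6586 0.0527 0.054 ]
 [0.591  0.0507 0.054 ]] [0.6242 0.0987 0.054 ]
cup floor dot [[0.6258 0.0006 0.009 ]]
head tip [[0.416  0.1925 0.027 ]] head sides [[0.4006 0.165  0.027 ]
 [0.4346 0.1686 0.027 ]] neck [[0.4179 0.1206 0.03  ]
 [0.4305 0.122  0.03  ]]
handle [[0.4251 0.0672 0.05  ]
 [0.4376 0.0685 0.05  ]] [[0.4248 0.0159 0.05  ]
 [0.4441 0.0179 0.05  ]] tail [[ 0.4465 -0.0794  0.01  ]] [[ 0.4472 -0.0669  0.03  ]]
tcp->pix [[320.3975 257.6912]]
```

```bash
python3 - <<'E'
from h import *
plan((.4312,.053,.04),6.8)
E
```

```text
units to go x,y,z: [ 8.2099 -1.0103 -1.4927]
turn units -0.12604369508676144  q6 now -0.1483203990151112
```

Request:
move_arm --commands '[0, -0.5, -0.75, -0.1, 0, -0.5, -0.74, 0, 0.9, 0, 0, 0, 0.9, 0, 0, 0, 0.9, 0, 0, 0, 0.9, 0, 0, 0, 0.9, 0, 0, 0, 0.9, 0, 0, 0, 0, 0, 0, 0, 0, 0, 0, 0]'

```text
time: 5.95
eef_pos: [0.4322, 0.0527, 0.1112]
tcp_rot: [-0.041, 0.706, 0.041, 0.706]
contact_force: [0.5, -0.7, 0.9]
opening: 0.999
```

```bash
python3 - <<'E'
from h import *
s=ctrl.get_state();im=ctrl.read_camera("wrist");cv2.imwrite("pics/w2.png",im[:,:,::-1])
plan((.4312,.053,.04),6.8);print(s["eef_pos"],proj("",[s["eef_pos"]],cam("wrist",s)))
E
```

```text
units to go x,y,z: [ 2.8599  0.0186 -0.0551]
turn units -0.037686757732654994  q6 now -0.22787922925532675
[0.4322 0.0527 0.1112] [[320.4076 257.6882]]
```

View pics/w2.png

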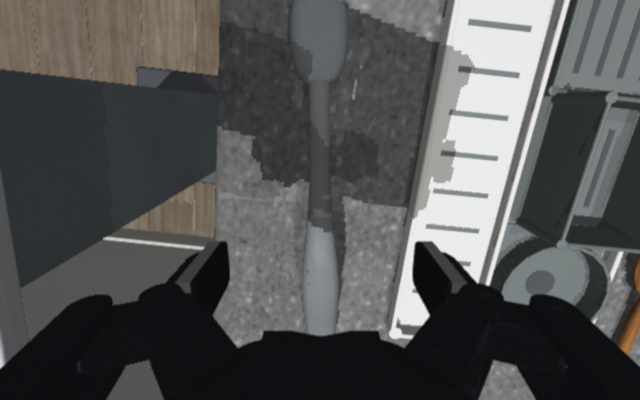

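The handle runs through the middle between the fingers (320,280). I'll go down and close.

Request:
move_arm --commands '[0.8, 0, 0, 0, 0.8, 0, 0, 0, 0.7, 0, 0, 0, 0.5, 0, 0, 0, 0, 0, 0, 0, 0, 0, 0, 0]'

```text
time: 6.75
eef_pos: [0.4324, 0.0527, 0.0411]
tcp_rot: [-0.041, 0.705, 0.041, 0.706]
contact_force: [-0.1, 0.4, 0.2]
opening: 1.0
```

Request:
move_arm --commands '[0, 0, 0, 0, 0, 0, 0, 0, 0, 0, 0, 0, 0, 0, 0, 0, 0, 0, 0, 0, 0, 0, 0, 0, 0, 0, 0, 0, 0, 0, 0, 0]' --jaw 0 --force 40

```text
time: 7.75
eef_pos: [0.4322, 0.0527, 0.0408]
tcp_rot: [-0.041, 0.706, 0.041, 0.706]
contact_force: [-1.1, 0.3, 5.7]
opening: 0.332
```

Request:
move_arm --commands '[-0.8, 0, 0, 0, -0.8, 0, 0, 0, -0.8, 0, 0, 0, -0.8, 0, 0, 0, 0, 0, 0, 0, 0, 0, 0, 0]'

```text
time: 8.5
eef_pos: [0.4306, 0.0528, 0.119]
tcp_rot: [-0.041, 0.707, 0.041, 0.705]
contact_force: [-0.3, 0.2, -0.2]
opening: 0.332
```

```bash
python3 - <<'E'
from h import *
s=ctrl.get_state();im=ctrl.read_camera("wrist");cv2.imwrite("pics/w3.png",im[:,:,::-1])
plan((.5408,.0925,.05),.7);print(s["eef_pos"],s["opening"])
E
```

```text
units to go x,y,z: [2.7422 1.0684 4.571 ]
turn units 1.1795351039252437  q6 now -0.22780861192080287
[0.4306 0.0528 0.119 ] 0.3316818838075003
```

View pics/w3.png

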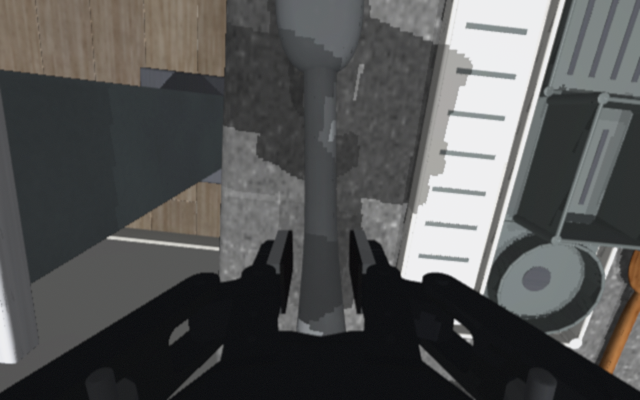

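Held at 28 mm, as expected. Over to the trough.

Request:
move_arm --commands '[0, 0.2, 0.9, 0, 0, 0.2, 0.9, 0, 0, 0.2, 0.9, 0, 0, 0.2, 0.9, 0, 0, 0.25, 0.95, 0, 0, 0, 0, 0.6, 0, 0, 0, 0.6, 0, 0, 0, 0, 0, 0, 0, 0]'

```text
time: 9.68
eef_pos: [0.5411, 0.0919, 0.1195]
tcp_rot: [-0.004, 0.708, 0.004, 0.707]
contact_force: [0.1, -0.1, -0.8]
opening: 0.332
```

```bash
python3 - <<'E'
from h import *
import pickle
s=ctrl.get_state();im=ctrl.read_camera("wrist");cv2.imwrite("pics/w4.png",im[:,:,::-1])
im=ctrl.read_camera("side");cv2.imwrite("pics/s4.png",cv2.resize(im[100:290,150:400,::-1],None,fx=3,fy=3))
plan((.5408,.0925,.048),.7);print(s["eef_pos"],s["opening"],s["contact_force"])
E
```

```text
units to go x,y,z: [ 2.8788  0.0272 -0.0218]
turn units -0.016170539594975254  q6 now -0.02758369948962441
[0.5411 0.0919 0.1195] 0.33166767000769126 [ 0.1251 -0.0871 -0.7598]
```

View pics/w4.png

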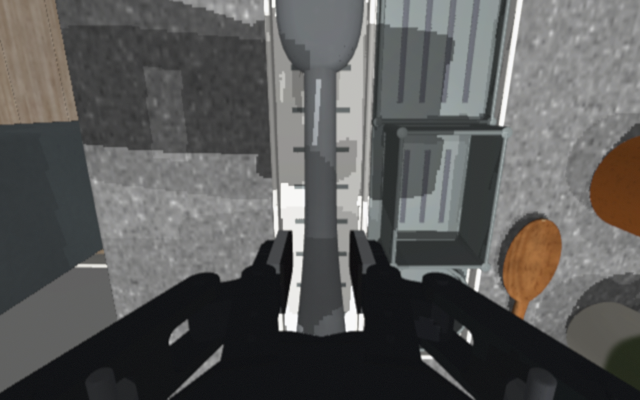

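View pics/s4.png

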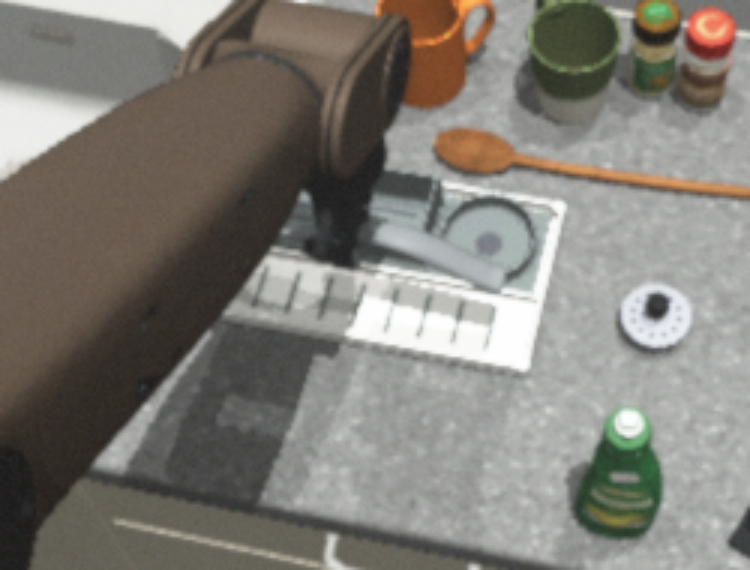

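The brush is aligned above the trough. I'll lower, release narrowly and lift.

Request:
move_arm --commands '[0.8, 0, 0, 0, 0.8, 0, 0, 0, 0.6, 0, 0, 0, 0.4, 0, 0, 0, 0.25, 0, 0, 0, 0, 0, 0, 0, 0, 0, 0, 0]'

```text
time: 10.65
eef_pos: [0.5421, 0.0919, 0.0497]
tcp_rot: [-0.004, 0.707, 0.004, 0.708]
contact_force: [0.2, 0.4, -1.4]
opening: 0.333
```

Request:
move_arm --commands '[0, 0, 0, 0, 0, 0, 0, 0, 0, 0, 0, 0, 0, 0, 0, 0]' --jaw 48

```text
time: 11.15
eef_pos: [0.5417, 0.0919, 0.0492]
tcp_rot: [-0.004, 0.707, 0.004, 0.707]
contact_force: [-0.8, 0.1, -0.0]
opening: 0.564
```

Request:
move_arm --commands '[-0.8, 0, 0, 0, -0.9, 0, 0, 0, -0.9, 0, 0, 0, -0.9, 0, 0, 0, -0.9, 0, 0, 0, -0.9, 0, 0, 0, -0.9, 0, 0, 0, 0, 0, 0, 0, 0, 0, 0, 0]'

```text
time: 12.28
eef_pos: [0.5411, 0.0919, 0.203]
tcp_rot: [-0.004, 0.708, 0.004, 0.707]
contact_force: [-0.1, 0.1, -0.4]
opening: 0.561
```

```bash
python3 - <<'E'
from h import *
import pickle
s=ctrl.get_state();im=ctrl.read_camera("wrist");cv2.imwrite("pics/w5.png",im[:,:,::-1])
pickle.dump(s,open("s5.pkl","wb"))
plan((.5408,.0925,.048),.7);print(s["eef_pos"],s["opening"],s["contact_force"])
E
```

```text
units to go x,y,z: [6.1831 0.025  0.0139]
turn units -0.020274744982603465  q6 now -0.027154459333308758
[0.5411 0.0919 0.203 ] 0.5609764080492897 [-0.1465  0.1159 -0.3615]
```

View pics/w5.png

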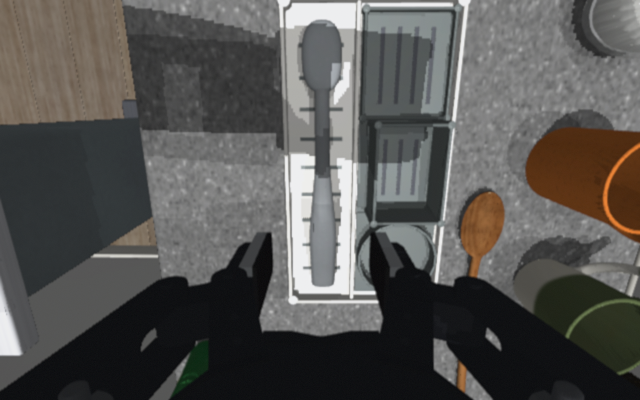

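Request:
move_arm --commands '[0, -1, 0.13, 0, 0, -1, 0.13, 0, 0, -1, 0.13, 0, 0, -1, 0.13, 0, 0, -1, 0.13, 0, 0, -1, 0.13, 0, 0, -1, 0.13, 0, 0, -1, 0.13, 0, 0, -1, 0.13, 0, 0, -1, 0.13, 0, 0, -1, 0.13, 0, 0, -0.7, 0.13, 0, 0, 0, 0, 0, 0, 0, 0, 0]'

```text
time: 14.08
eef_pos: [0.5836, -0.1998, 0.2039]
tcp_rot: [-0.004, 0.707, 0.004, 0.707]
contact_force: [-0.4, -0.3, 0.5]
opening: 0.567
```

```bash
python3 - <<'E'
from h import *
import pickle
s=ctrl.get_state();im=ctrl.read_camera("wrist");cv2.imwrite("pics/w6.png",im[:,:,::-1])
pickle.dump(s,open("s6.pkl","wb"))
plan((.58,-.1627,.034),.7);print(s["eef_pos"],s["opening"],s["contact_force"])
E
```

```text
units to go x,y,z: [ 6.8006  1.4705 -0.1258]
turn units -0.012851700062913095  q6 now -0.5050506658205115
[ 0.5836 -0.1998  0.2039] 0.5671541983046153 [-0.439  -0.2704  0.5366]
```

View pics/w6.png

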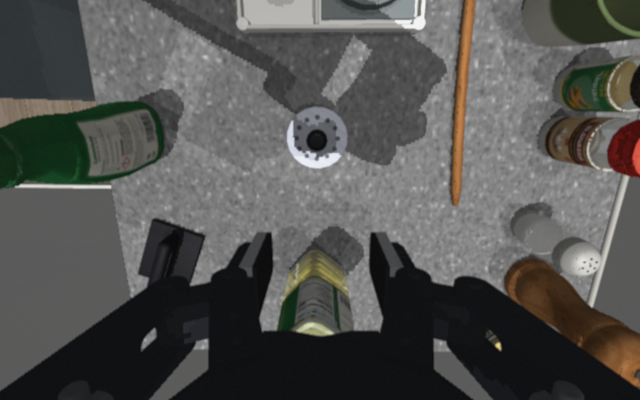

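Strainer knob at (317,140), rim centre about (317,137). The soap foot's rear edge is around (160,100)–(163,155), and the scraper's blade is near (172,250).

```bash
python3 - <<'E'
from h import *
import pickle
s=pickle.load(open("s6.pkl","rb"));kc=cam("wrist",s)
im=cv2.imread("pics/w6.png")
g=cv2.cvtColor(im,cv2.COLOR_BGR2GRAY)
m=(g<45).astype(np.uint8);m[:125]=0;m[158:]=0;m[:,:300]=0;m[:,335:]=0
M=cv2.moments(m,True);k=(M['m10']/M['m00'],M['m01']/M['m00']);print(k,M['m00'])
p=plane("",k,.047,kc)[0];print("knob",p)
print("rim centre",plane("",[(317,137)],.022,kc),"rim l/r",plane("",[(287,137),(348,137)],.022,kc))
cv2.imwrite("pics/c8.png",cv2.resize(im[80:300,0:215],None,fx=2.7,fy=2.7,interpolation=cv2.INTER_CUBIC))
plan((p[0],p[1],.034),.7)
E
```

```text
(316.42900302114805, 140.05438066465257) 331.0
knob [ 0.5794 -0.1618  0.047 ]
rim centre [[ 0.5796 -0.1613  0.022 ]] rim l/r [[ 0.5496 -0.1616  0.022 ]
 [ 0.6105 -0.161   0.022 ]]
units to go x,y,z: [ 6.8006  1.5081 -0.15  ]
turn units -0.012851700062913095  q6 now -0.5050506658205115
```

View pics/c8.png

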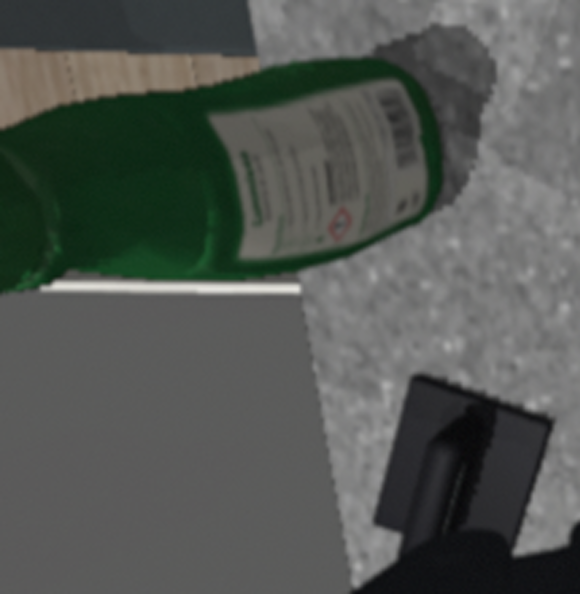

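Request:
move_arm --commands '[0, 0.75, -0.08, 0, 0, 0.76, -0.07, 0, 0.9, 0, 0, 0, 0.9, 0, 0, 0, 0.9, 0, 0, 0, 0.9, 0, 0, 0, 0.8, 0, 0, 0, 0, 0, 0, 0, 0, 0, 0, 0]'

```text
time: 15.25
eef_pos: [0.5801, -0.1624, 0.0949]
tcp_rot: [-0.004, 0.707, 0.004, 0.708]
contact_force: [0.0, 0.0, 0.3]
opening: 0.561
```

```bash
python3 - <<'E'
from h import *
s=ctrl.get_state();im=ctrl.read_camera("wrist");cv2.imwrite("pics/w7.png",im[:,:,::-1])
plan((.5794,-.1618,.0395),.7);print(s["eef_pos"],s["opening"],proj("",[(.5794,-.1618,.047)],cam("wrist",s)))
E
```

```text
units to go x,y,z: [ 2.2326  0.0348 -0.0408]
turn units -0.017203284383430172  q6 now -0.4521417294432552
[ 0.5801 -0.1624  0.0949] 0.5613047349414632 [[319.1751 219.9858]]
```

View pics/w7.png

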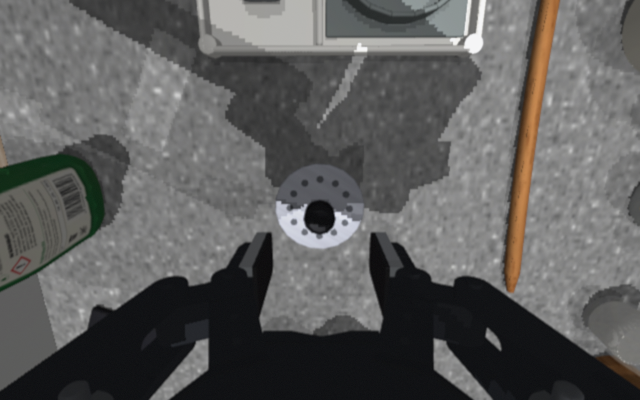

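Knob at (319,216), about 2 mm off the prediction. I'll correct for that and grasp.

Request:
move_arm --commands '[0.8, 0.1, -0.04, 0, 0.8, 0, 0, 0, 0.6, 0, 0, 0, 0, 0, 0, 0, 0, 0, 0, 0]'

```text
time: 15.92
eef_pos: [0.5788, -0.1602, 0.0391]
tcp_rot: [-0.004, 0.707, 0.004, 0.707]
contact_force: [0.2, 0.3, -0.4]
opening: 0.56
```

Request:
move_arm --commands '[0, 0, 0, 0, 0, 0, 0, 0, 0, 0, 0, 0, 0, 0, 0, 0, 0, 0, 0, 0, 0, 0, 0, 0]' --jaw 0 --force 30

```text
time: 16.68
eef_pos: [0.5793, -0.1603, 0.04]
tcp_rot: [-0.004, 0.706, 0.003, 0.708]
contact_force: [0.7, -0.9, 5.4]
opening: 0.212
```

Request:
move_arm --commands '[-0.8, 0, 0, 0, -0.8, 0, 0, 0, -0.8, 0, 0, 0, -0.8, 0, 0, 0, 0, 0, 0, 0, 0, 0, 0, 0]'

```text
time: 17.42
eef_pos: [0.5781, -0.1598, 0.1187]
tcp_rot: [-0.004, 0.707, 0.004, 0.707]
contact_force: [-0.1, 0.7, -2.9]
opening: 0.212
```

```bash
python3 - <<'E'
from h import *
s=ctrl.get_state();im=ctrl.read_camera("wrist");cv2.imwrite("pics/w8.png",im[:,:,::-1])
plan((.625,-.0010,.0495),.7);print(s["eef_pos"],s["opening"],s["contact_force"])
E
```

```text
units to go x,y,z: [2.7477 6.3259 1.9581]
turn units -0.020846199381432486  q6 now -0.4491874656093371
[ 0.5781 -0.1598  0.1187] 0.21181708686729997 [-0.0718  0.693  -2.9071]
```

View pics/w8.png

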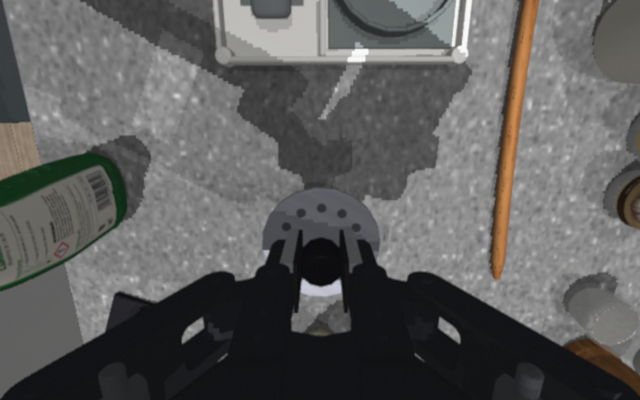

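Strainer held upright. Now to the cup.

Request:
move_arm --commands '[0, 0.9, 0.28, 0, 0, 0.9, 0.28, 0, 0, 0.9, 0.28, 0, 0, 0.9, 0.28, 0, 0, 0.9, 0.28, 0, 0, 0.9, 0.28, 0, 0, 0.9, 0.28, 0, 0, 0, 0, 0, 0, 0, 0, 0]'

```text
time: 18.6
eef_pos: [0.6252, -0.0023, 0.1181]
tcp_rot: [-0.004, 0.708, 0.004, 0.706]
contact_force: [0.4, -0.1, -0.2]
opening: 0.214
```

```bash
python3 - <<'E'
from h import *
s=ctrl.get_state();im=ctrl.read_camera("wrist");cv2.imwrite("pics/w9.png",im[:,:,::-1])
plan((.625,-.0010,.0495),.7);print(s["eef_pos"],s["opening"],s["contact_force"])
print(proj("",[(.625,-.001,.009),(.625,-.001,.027),(.622,.041,.027)],cam("wrist",s)))
E
```

```text
units to go x,y,z: [ 2.7532  0.0648 -0.0083]
turn units -0.02566714783216355  q6 now -0.17591405973768276
[ 0.6252 -0.0023  0.1181] 0.21357269655107514 [ 0.3758 -0.0974 -0.1566]
[[320.4896 192.1967]
 [320.4168 198.6156]
 [316.7321 141.8884]]
```

View pics/w9.png

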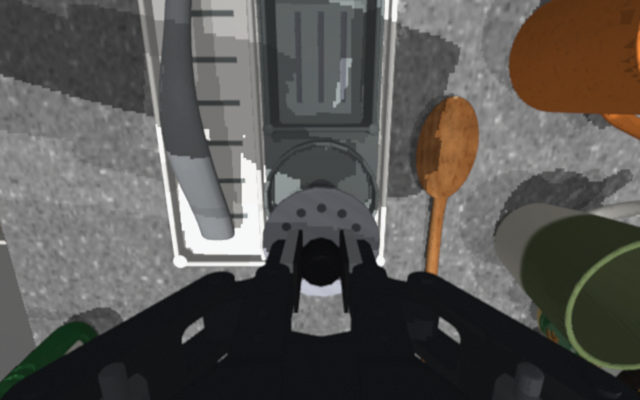

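Request:
move_arm --commands '[0.8, 0.06, 0, 0, 0.7, 0, 0, 0, 0.5, 0, 0, 0, 0.4, 0, 0, 0, 0.3, 0, 0, 0, 0, 0, 0, 0, 0, 0, 0, 0]'

```text
time: 19.52
eef_pos: [0.6263, -0.0005, 0.0522]
tcp_rot: [-0.004, 0.707, 0.004, 0.707]
contact_force: [0.9, -0.2, -2.1]
opening: 0.215
```

```bash
python3 - <<'E'
from h import *
s=ctrl.get_state();im=ctrl.read_camera("wrist");cv2.imwrite("pics/w10.png",im[:,:,::-1])
plan((.625,-.0010,.0495),.7);print(s["eef_pos"],s["opening"],s["contact_force"])
E
```

```text
units to go x,y,z: [ 0.1116 -0.0183 -0.0555]
turn units -0.019011241484972175  q6 now -0.17317930797071163
[ 0.6263 -0.0005  0.0522] 0.21538154731596523 [ 0.8747 -0.2013 -2.0913]
```

View pics/w10.png

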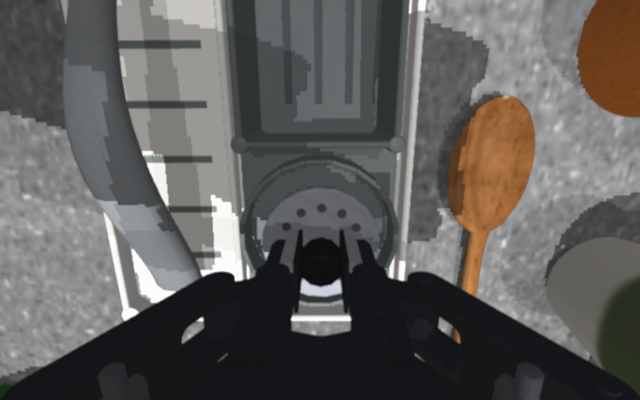

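Centred in the cup. A little lower, then release (opening only to 40 mm) and lift.

Request:
move_arm --commands '[0.1, 0, 0, 0, 0, 0, 0, 0, 0, 0, 0, 0]'

```text
time: 19.95
eef_pos: [0.6258, -0.0005, 0.0491]
tcp_rot: [-0.004, 0.707, 0.004, 0.707]
contact_force: [-0.7, -1.1, -1.1]
opening: 0.217
```

Request:
move_arm --commands '[0, 0, 0, 0, 0, 0, 0, 0, 0, 0, 0, 0, 0, 0, 0, 0]' --jaw 40

```text
time: 20.45
eef_pos: [0.6259, -0.0005, 0.0492]
tcp_rot: [-0.004, 0.707, 0.004, 0.707]
contact_force: [0.5, -0.6, 0.9]
opening: 0.469
```

Request:
move_arm --commands '[-0.8, 0, 0, 0, -0.9, 0, 0, 0, -0.9, 0, 0, 0, -0.9, 0, 0, 0, -0.9, 0, 0, 0, -0.9, 0, 0, 0, -0.9, 0, 0, 0, 0, 0, 0, 0]'

```text
time: 21.45
eef_pos: [0.6275, -0.0007, 0.2082]
tcp_rot: [-0.004, 0.705, 0.003, 0.71]
contact_force: [-0.5, -1.2, -0.6]
opening: 0.466
```

```bash
python3 - <<'E'
from h import *
import pickle
s=ctrl.get_state();im=ctrl.read_camera("wrist");cv2.imwrite("pics/w11.png",im[:,:,::-1])
im=ctrl.read_camera("side");cv2.imwrite("pics/s11.png",cv2.resize(im[100:290,150:400,::-1],None,fx=3,fy=3))
pickle.dump(s,open("s11.pkl","wb"))
print(s["eef_pos"],s["opening"],s["contact_force"])
E
```

```text
[ 0.6275 -0.0007  0.2082] 0.4662399978954667 [-0.4856 -1.2126 -0.6019]
```

View pics/w11.png

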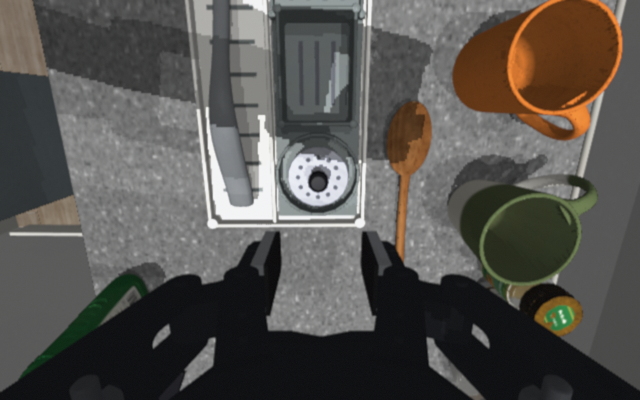

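View pics/s11.png

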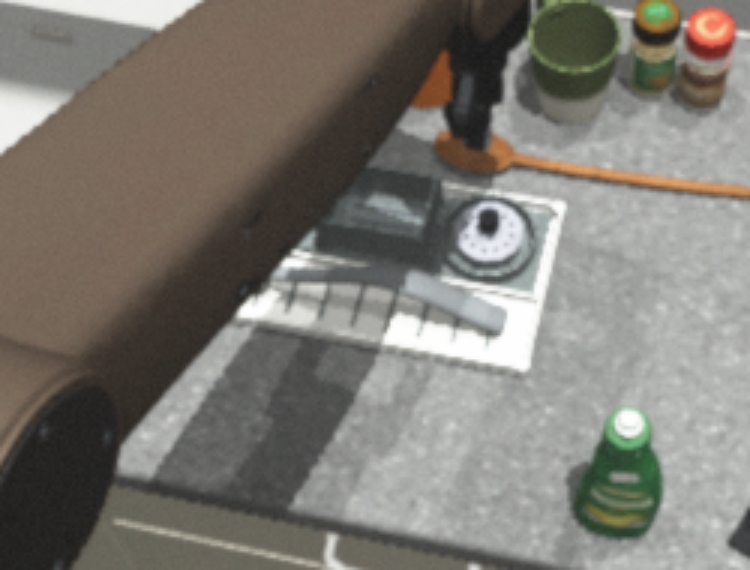

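```bash
python3 - <<'E'
from h import *
import pickle
s=pickle.load(open("s6.pkl","rb"));kc=cam("wrist",s)
f=lambda p,k,o:(np.array(p,float)+.5)/k-.5+np.array(o)
L=plane("",f([(408,80),(430,210)],2.7,(0,80)),.02,kc);d=L[0]-L[1];print("label bottom",L,np.degrees(np.arctan2(-d[0],d[1])),np.linalg.norm(d))
E=plane("",f([(390,60),(425,85),(441,150),(440,205)],2.7,(0,80)),.003,kc);print(E)
B=plane("",f([(413,375),(552,422),(375,523)],2.7,(0,80)),.006,kc);print("blade",B,np.linalg.norm(B[0]-B[1]))
d=B[1]-B[0];print(np.degrees(np.arctan2(d[1],d[0])))
E
```

```text
label bottom [[ 0.4162 -0.1361  0.02  ]
 [ 0.4179 -0.1837  0.02  ]] 2.1277741767111777 0.04757729148429413
[[ 0.4013 -0.129   0.003 ]
 [ 0.4134 -0.1381  0.003 ]
 [ 0.4164 -0.1627  0.003 ]
 [ 0.4132 -0.1844  0.003 ]]
blade [[ 0.3943 -0.2556  0.006 ]
 [ 0.4506 -0.2762  0.006 ]
 [ 0.3681 -0.3251  0.006 ]] 0.05990726384772352
-20.194976471879627
```

Request:
move_arm --commands '[-0.5, -0.8, -0.5, 0, -0.5, -0.8, -0.5, 0, 0, -0.8, -0.5, 0, 0, -0.8, -0.5, 0, 0, -0.8, -0.5, 0, 0, -0.8, -0.5, 0, 0, -0.8, -0.6, 0, 0, -0.8, -0.6, 0, 0, -0.8, -0.6, 0, 0, -0.8, -0.6, 0, 0, -0.8, -0.6, 0, 0, -0.8, -0.6, 0, 0, -0.4, -0.5, 0, 0, 0, 0, 0, 0, 0, 0, 0]' --jaw 70

```text
time: 23.42
eef_pos: [0.451, -0.2521, 0.2292]
tcp_rot: [-0.004, 0.707, 0.004, 0.707]
contact_force: [0.6, -0.5, 0.1]
opening: 0.82
```

```bash
python3 - <<'E'
from h import *
import pickle
s=ctrl.get_state();im=ctrl.read_camera("wrist");cv2.imwrite("pics/w12.png",im[:,:,::-1])
pickle.dump(s,open("s12.pkl","wb"))
print(s["eef_pos"],s["opening"],s["contact_force"],s["qpos"])
E
```

```text
[ 0.451  -0.2521  0.2292] 0.8197861352383778 [ 0.5622 -0.515   0.1426] [-0.7065 -0.0521  1.9776  0.0004  1.2158 -0.717 ]
```

View pics/w12.png

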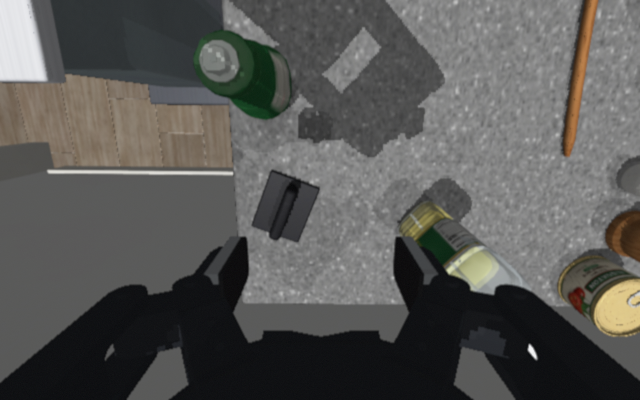

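Cap at (215,60), bottle foot lower right about (270,115); scraper blade with rib at (286,205); oil foot about (420,205).

```bash
python3 - <<'E'
import cv2
im=cv2.imread("pics/w12.png")
cv2.imwrite("pics/c9.png",cv2.resize(im[20:130,180:310],None,fx=5.4,fy=5.4,interpolation=cv2.INTER_CUBIC))
cv2.imwrite("pics/c10.png",cv2.resize(im[160:250,240:330],None,fx=6,fy=6,interpolation=cv2.INTER_CUBIC))
E
```

```text
(no output)
```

View pics/c9.png

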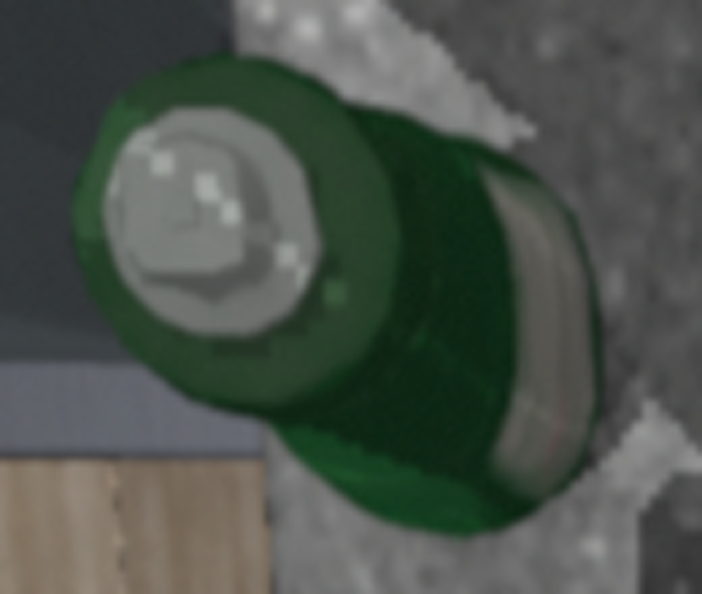

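View pics/c10.png

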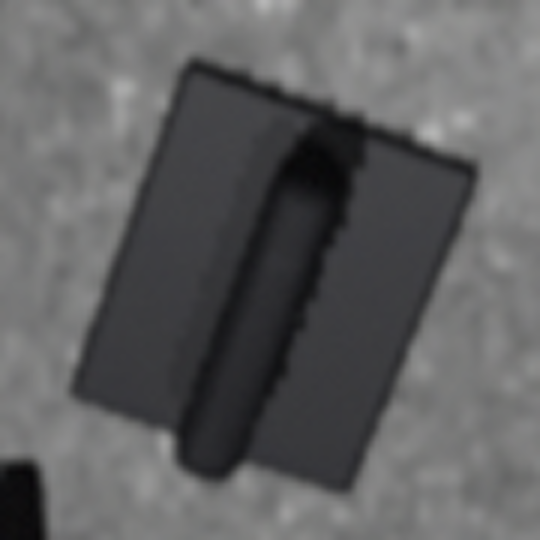

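```bash
python3 - <<'E'
from h import *
import pickle
s=pickle.load(open("s12.pkl","rb"));kc=cam("wrist",s)
f=lambda p,k,o:(np.array(p,float)+.5)/k-.5+np.array(o)
g=lambda p:f(p,5.4,(180,20))
print("shoulder",plane("",g([(238,232),(73,225),(400,240),(230,55),(235,410)]),.178,kc))
print("cap",plane("",g((190,208)),.194,kc))
L=plane("",g([(487,170),(493,468)]),.10,kc);d=L[0]-L[1];print(np.degrees(np.arctan2(-d[0],d[1])))
print("label right",plane("",g([(500,165),(580,220),(596,340),(560,480)]),.02,kc))
h=lambda p:f(p,6,(240,160))
B=plane("",h([(190,62),(475,172),(350,492),(75,392)]),.006,kc);print(B,B.mean(0))
for i in range(4):
    d=B[(i+1)%4]-B[i];print(np.linalg.norm(d),np.degrees(np.arctan2(d[1],d[0])))
r=plane("",h([(318,165),(213,465)]),.034,kc);print("rib",r,r.mean(0),np.linalg.norm(r[0]-r[1]),np.degrees(np.arctan2(*(r[0]-r[1])[[1,0]]))-90)
plan((.3955,-.163,.165),2)
E
```

```text
shoulder [[ 0.3976 -0.1621  0.178 ]
 [ 0.381  -0.1616  0.178 ]
 [ 0.4138 -0.1627  0.178 ]
 [ 0.398  -0.1459  0.178 ]
 [ 0.396  -0.1792  0.178 ]]
cap [[ 0.398  -0.1621  0.194 ]]
-0.7632604044531244
label right [[ 0.401  -0.1299  0.02  ]
 [ 0.4158 -0.1393  0.02  ]
 [ 0.4185 -0.1607  0.02  ]
 [ 0.4109 -0.1867  0.02  ]]
[[ 0.3936 -0.2559  0.006 ]
 [ 0.4491 -0.2774  0.006 ]
 [ 0.4237 -0.3462  0.006 ]
 [ 0.3679 -0.3246  0.006 ]] [ 0.4086 -0.301   0.006 ]
0.059495082307693625 -21.240151137486304
0.07328995501184993 -110.26364473575224
0.05988835283007942 158.82691771776143
0.07335440698320204 69.42832087045075
rib [[ 0.4207 -0.2691  0.034 ]
 [ 0.3999 -0.3281  0.034 ]] [ 0.4103 -0.2986  0.034 ] 0.06258778170044638 -19.450151733128223
units to go x,y,z: [ 2.5676  3.5825 -2.1886]
turn units -0.27541909945893506  q6 now -0.7169429565865472
```

Request:
move_arm --commands '[0, 0.9, -0.53, 0, 0, 0.9, -0.53, 0, 0, 0.9, -0.53, 0, 0, 0.9, -0.53, 0, 0, 0, 0, 0, 0, 0, 0, 0]'

```text
time: 24.22
eef_pos: [0.3976, -0.163, 0.2294]
tcp_rot: [-0.004, 0.707, 0.004, 0.707]
contact_force: [0.1, 0.0, 0.1]
opening: 0.818
```

```bash
python3 - <<'E'
from h import *
import pickle
s=ctrl.get_state();im=ctrl.read_camera("wrist");cv2.imwrite("pics/w13.png",im[:,:,::-1])
print(s["eef_pos"],s["opening"],s["contact_force"],s["qpos"]);plan((.3976,-.1622,.16),.7)
print(proj("",[(.3976,-.1622,.178),(.3976,-.1622,.194)],cam("wrist",s)))
E
```

```text
[ 0.3976 -0.163   0.2294] 0.8178485670012394 [0.1094 0.0215 0.0581] [-0.626  -0.2706  2.1667 -0.0001  1.2444 -0.6374]
units to go x,y,z: [ 2.7744  0.0443 -0.0021]
turn units -0.015681758154190106  q6 now -0.6373183201495132
[[320.3222 217.5886]
 [320.2966 227.2616]]
```

View pics/w13.png

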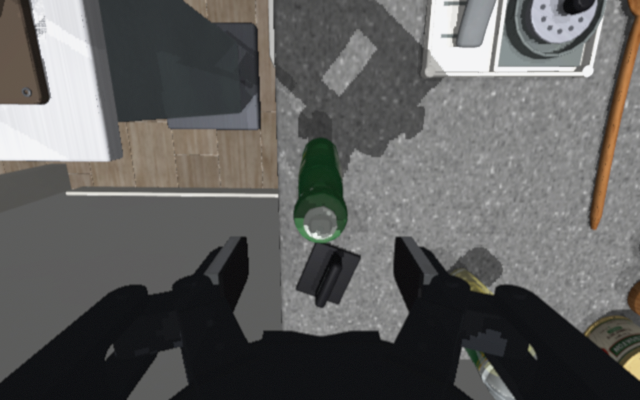

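Bottle centred at column 320, with its width along y as needed. I'll go down and grip.

Request:
move_arm --commands '[0.7, 0.1, 0, 0, 0.7, 0, 0, 0, 0.7, 0, 0, 0, 0.65, 0, 0, 0, 0, 0, 0, 0, 0, 0, 0, 0]'

```text
time: 25.02
eef_pos: [0.3973, -0.1606, 0.1605]
tcp_rot: [-0.004, 0.707, 0.004, 0.707]
contact_force: [0.1, -0.6, 0.0]
opening: 0.822
```

Request:
move_arm --commands '[0, 0, 0, 0, 0, 0, 0, 0, 0, 0, 0, 0, 0, 0, 0, 0, 0, 0, 0, 0, 0, 0, 0, 0]' --jaw 0 --force 50

```text
time: 25.78
eef_pos: [0.3977, -0.1609, 0.1613]
tcp_rot: [-0.004, 0.706, 0.003, 0.708]
contact_force: [0.2, -1.0, 4.7]
opening: 0.388
```

Request:
move_arm --commands '[-0.5, 0, 0, 0, -0.6, 0, 0, 0, -0.6, 0, 0, 0, -0.6, 0, 0, 0, -0.5, 0, 0, 0, 0, 0, 0, 0, 0, 0, 0, 0]'

```text
time: 26.65
eef_pos: [0.3967, -0.1602, 0.2299]
tcp_rot: [-0.004, 0.707, 0.004, 0.707]
contact_force: [-1.3, 0.5, -1.9]
opening: 0.383
```

```bash
python3 - <<'E'
from h import *
import pickle
s=ctrl.get_state();im=ctrl.read_camera("wrist");cv2.imwrite("pics/w14.png",im[:,:,::-1])
im=ctrl.read_camera("side");cv2.imwrite("pics/s14.png",cv2.resize(im[100:300,200:470,::-1],None,fx=2.8,fy=2.8))
print(s["eef_pos"],s["opening"],s["contact_force"],s["qpos"]);plan((.6242,.0984,.24),.7)
E
```

```text
[ 0.3967 -0.1602  0.2299] 0.38337035081269083 [-1.3008  0.5206 -1.859 ] [-0.6219 -0.2749  2.1691 -0.      1.2483 -0.6323]
units to go x,y,z: [-0.4236 10.2455  9.2115]
turn units -0.020162025419259065  q6 now -0.6323451342237638
```

View pics/w14.png

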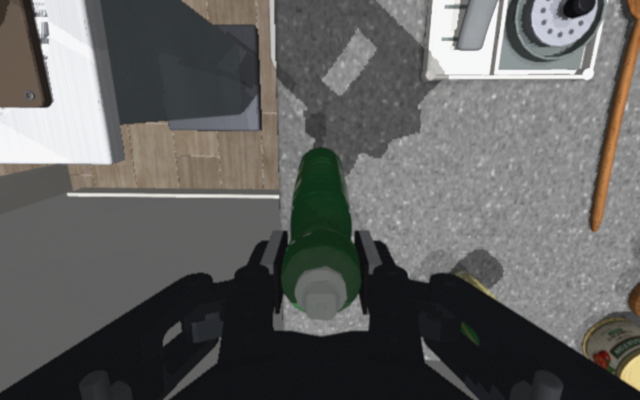

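View pics/s14.png

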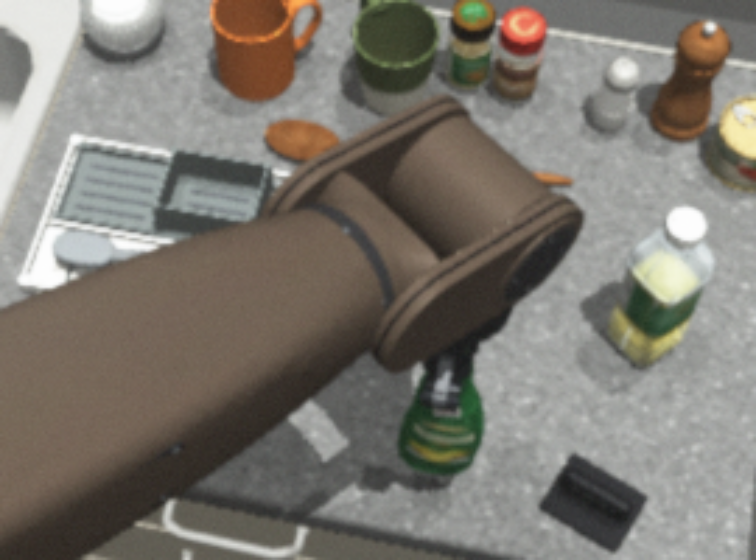

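Bottle held upright. I'll rise slightly and carry it low to the collar from the front.

Request:
move_arm --commands '[-0.25, 0.3, 0.3, 0, -0.25, 0.5, 0.45, 0, 0, 0.65, 0.6, 0, 0, 0.65, 0.6, 0, 0, 0.65, 0.6, 0, 0, 0.65, 0.6, 0, 0, 0.65, 0.6, 0, 0, 0.65, 0.6, 0, 0, 0.65, 0.6, 0, 0, 0.65, 0.6, 0, 0, 0.65, 0.6, 0, 0, 0.65, 0.6, 0, 0, 0.65, 0.6, 0, 0, 0.65, 0.6, 0, 0, 0.65, 0.56, 0, 0, 0.6, 0.4, 0, 0, 0.4, 0.3, 0, 0, 0, 0, 0, 0, 0, 0, 0]'

```text
time: 29.12
eef_pos: [0.6243, 0.0979, 0.2427]
tcp_rot: [-0.004, 0.707, 0.004, 0.707]
contact_force: [-0.6, -0.1, -1.6]
opening: 0.382
```

```bash
python3 - <<'E'
from h import *
import pickle
s=ctrl.get_state();im=ctrl.read_camera("wrist");cv2.imwrite("pics/w15.png",im[:,:,::-1])
im=ctrl.read_camera("scene");cv2.imwrite("pics/s15.png",im[:,:,::-1])
print(s["eef_pos"],s["opening"],s["contact_force"],s["qpos"]);plan((.6242,.0984,.171),.7)
kc=cam("wrist",s)
Rz=R.from_euler('z',.7,degrees=True).as_matrix()
print(proj("",[Rz@np.array([a,b,.054])+[.624,.0984,0] for a,b in [(-.034,.048),(.034,.048),(.034,-.048),(-.034,-.048)]],kc))
E
```

```text
[0.6243 0.0979 0.2427] 0.38161092765037435 [-0.5528 -0.1432 -1.5845] [-0.0046  0.1954  1.6902 -0.0004  1.2565 -0.0148]
units to go x,y,z: [ 2.8729  0.0276 -0.0017]
turn units -0.027805456161644315  q6 now -0.014719424384122945
[[286.5794 126.3444]
 [353.8501 126.1296]
 [351.5897 215.7373]
 [289.4636 215.8986]]
```

View pics/w15.png

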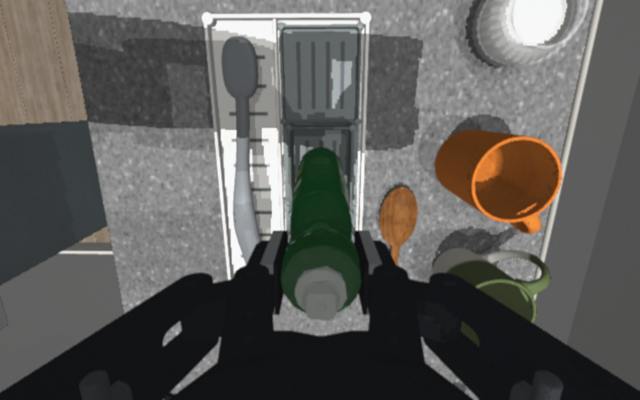

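View pics/s15.png

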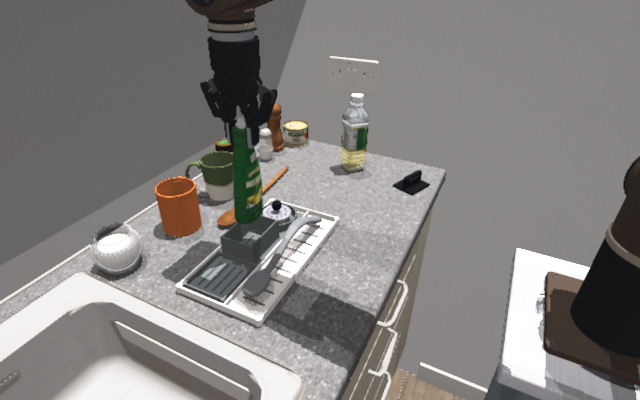

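Collar corners show where predicted ((286,127), (354,127)), and the bottle is centred over it. Lowering.

Request:
move_arm --commands '[0.4, 0, 0, 0, 0.4, 0, 0, 0, 0.4, 0, 0, 0, 0.3, 0, 0, 0, 0, 0, 0, 0]'

```text
time: 29.85
eef_pos: [0.624, 0.0982, 0.204]
tcp_rot: [-0.004, 0.708, 0.004, 0.706]
contact_force: [-0.1, -0.5, -1.8]
opening: 0.387
```

Request:
move_arm --commands '[0.3, 0, 0, 0, 0.3, 0, 0, 0, 0.3, 0, 0, 0, 0.25, 0, 0, 0, 0.15, 0, 0, 0, 0, 0, 0, 0, 0, 0, 0, 0]'

```text
time: 30.72
eef_pos: [0.6248, 0.0983, 0.1732]
tcp_rot: [-0.004, 0.707, 0.004, 0.707]
contact_force: [0.0, -0.2, -1.9]
opening: 0.385
```

```bash
python3 - <<'E'
from h import *
s=ctrl.get_state();im=ctrl.read_camera("scene");cv2.imwrite("pics/s16.png",cv2.resize(im[100:310,160:400,::-1],None,fx=3,fy=2.8))
im=ctrl.read_camera("wrist");cv2.imwrite("pics/w16.png",im[:,:,::-1])
print(s["eef_pos"],s["opening"],s["contact_force"]);plan((.6242,.0984,.171),.7)
E
```

```text
[0.6248 0.0983 0.1732] 0.3849687214264865 [ 0.0314 -0.205  -1.8873]
units to go x,y,z: [ 0.091   0.0063 -0.0244]
turn units -0.020132629744549036  q6 now -0.014710533834766074
```

View pics/s16.png

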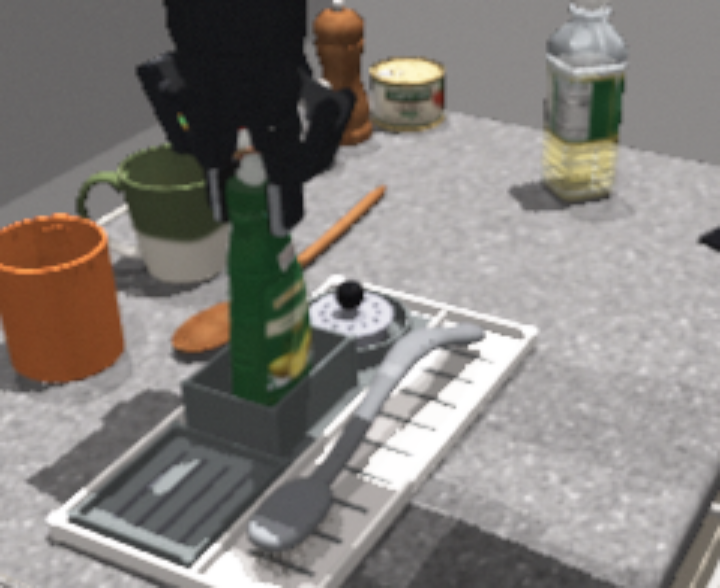

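View pics/w16.png

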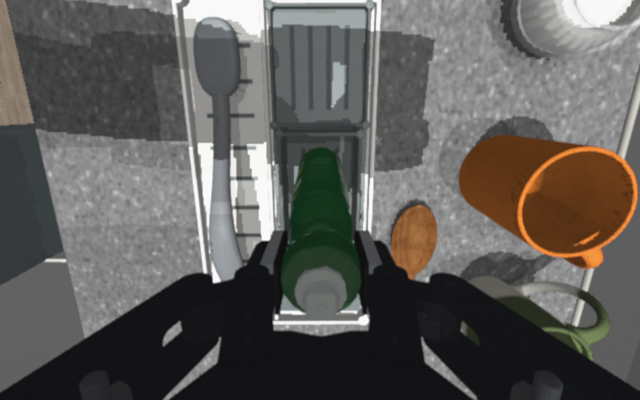

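The bottle is in the collar, hanging about 2 mm above the floor (still carrying its weight). I'll set it down and release.

Request:
move_arm --commands '[0.08, 0, 0, 0, 0.06, 0, 0, 0, 0, 0, 0, 0, 0, 0, 0, 0]'

```text
time: 31.32
eef_pos: [0.6249, 0.0983, 0.1704]
tcp_rot: [-0.004, 0.707, 0.004, 0.707]
contact_force: [-2.0, 1.0, 4.6]
opening: 0.388
```

Request:
move_arm --commands '[0, 0, 0, 0, 0, 0, 0, 0, 0, 0, 0, 0, 0, 0, 0, 0, 0, 0, 0, 0]' --jaw 62

```text
time: 31.95
eef_pos: [0.6246, 0.0982, 0.1693]
tcp_rot: [-0.004, 0.707, 0.004, 0.707]
contact_force: [0.3, 1.0, 0.2]
opening: 0.723
```

```bash
python3 - <<'E'
from h import *
s=ctrl.get_state();im=ctrl.read_camera("scene");cv2.imwrite("pics/s17.png",cv2.resize(im[100:310,160:400,::-1],None,fx=3,fy=2.8))
im=ctrl.read_camera("wrist");cv2.imwrite("pics/w17.png",im[:,:,::-1])
print(s["eef_pos"],s["opening"],s["contact_force"])
E
```

```text
[0.6246 0.0982 0.1693] 0.722603410606793 [0.3437 0.9508 0.1679]
```

View pics/w17.png

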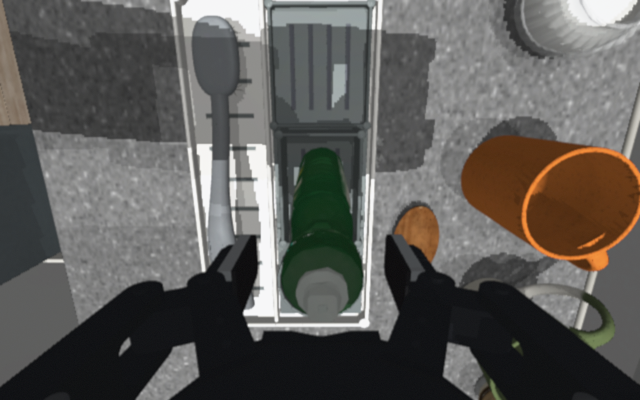

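Request:
move_arm --commands '[-0.5, 0, 0, 0, -0.7, 0, 0, 0, -0.7, 0, 0, 0, -0.7, 0, 0, 0, 0, 0, 0, 0]'

```text
time: 32.67
eef_pos: [0.6258, 0.0983, 0.2374]
tcp_rot: [-0.004, 0.705, 0.004, 0.709]
contact_force: [0.6, 0.1, 0.1]
opening: 0.724
```

Request:
move_arm --commands '[0, -0.9, -0.5, 0, 0, -0.9, -0.5, 0, 0, -0.9, -0.5, 0, 0, -0.9, -0.5, 0, 0, -0.9, -0.5, 0, 0, -0.9, -0.5, 0, 0, -0.9, -0.5, 0, 0, -0.9, -0.5, 0, 0, -0.9, -0.5, 0, 0, -0.9, -0.5, 0, 0, -0.9, -0.5, 0, 0, -0.9, -0.5, 0, 0, -0.9, -0.5, 0, 0, -0.9, -0.5, 0, 0, -0.9, -0.5, 0, 0, -0.9, -0.5, 0, 0, -0.9, -0.4, 0, 0, -0.6, -0.2, 0, 0, 0, 0, 0]' --jaw 55

```text
time: 35.05
eef_pos: [0.4134, -0.302, 0.234]
tcp_rot: [-0.003, 0.707, 0.003, 0.707]
contact_force: [0.1, 0.0, 0.7]
opening: 0.64
```

Request:
move_arm --commands '[0.9, 0, 0, 1, 0.9, 0, 0, 1, 0.9, 0, 0, 1, 0.9, 0, 0, 1, 0.9, 0, 0, 0.24, 0, 0, 0, 0, 0, 0, 0, 0]'

```text
time: 35.92
eef_pos: [0.4143, -0.3014, 0.1226]
tcp_rot: [0.126, 0.695, -0.126, 0.696]
contact_force: [0.5, -0.2, 0.2]
opening: 0.647
```

```bash
python3 - <<'E'
from h import *
import pickle
s=ctrl.get_state();im=ctrl.read_camera("wrist");cv2.imwrite("pics/w18.png",im[:,:,::-1])
pickle.dump(s,open("s18.pkl","wb"))
print(s["eef_pos"],s["opening"],s["contact_force"]);plan((.4095,-.300,.026),-20.5)
print(proj("",[(.4095,-.300,.036),(.4207,-.2691,.034)],cam("wrist",s)))
E
```

```text
[ 0.4143 -0.3014  0.1226] 0.6473824530737715 [ 0.4724 -0.1973  0.2158]
units to go x,y,z: [ 3.8819 -0.001  -0.2188]
turn units -0.011246543991393309  q6 now -0.4687377271451081
[[313.1392 202.7024]
 [312.3412 157.787 ]]
```

View pics/w18.png

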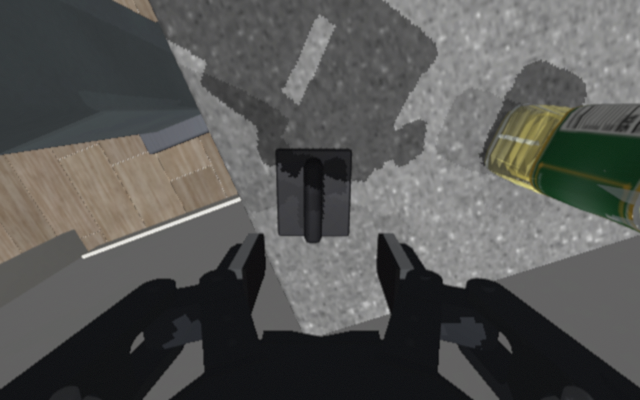

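The blade is square to the jaws, with the rib at (314,198); shift about -0.2 and go down.

Request:
move_arm --commands '[0, 0.05, -0.2, 0, 0.8, 0, 0, 0, 0.8, 0, 0, 0, 0.8, 0, 0, 0, 0.8, 0, 0, 0, 0.4, 0, 0, 0, 0.25, 0, 0, 0, 0, 0, 0, 0, 0, 0, 0, 0]'

```text
time: 37.1
eef_pos: [0.4099, -0.299, 0.0263]
tcp_rot: [0.126, 0.695, -0.127, 0.696]
contact_force: [0.6, -1.0, -0.4]
opening: 0.641
```

Request:
move_arm --commands '[0, 0, 0, 0, 0, 0, 0, 0, 0, 0, 0, 0, 0, 0, 0, 0, 0, 0, 0, 0, 0, 0, 0, 0, 0, 0, 0, 0]' --jaw 0 --force 40

```text
time: 37.98
eef_pos: [0.4098, -0.2989, 0.026]
tcp_rot: [0.126, 0.695, -0.127, 0.696]
contact_force: [-0.3, -0.1, 3.8]
opening: 0.156
```

Request:
move_arm --commands '[-0.8, 0, 0, 0, -0.8, 0, 0, 0, -0.9, 0, 0, 0, -0.9, 0, 0, 0, -0.9, 0, 0, 0, -0.9, 0, 0, 0, -0.9, 0, 0, 0, -0.8, 0, 0, 0, 0, 0, 0, 0, 0, 0, 0, 0]'

```text
time: 39.22
eef_pos: [0.4088, -0.2979, 0.1965]
tcp_rot: [0.127, 0.696, -0.126, 0.695]
contact_force: [0.0, 0.0, -1.6]
opening: 0.152
```

```bash
python3 - <<'E'
from h import *
s=ctrl.get_state();im=ctrl.read_camera("wrist");cv2.imwrite("pics/w19.png",im[:,:,::-1])
print(s["eef_pos"],s["opening"],s["contact_force"]);plan((.54,.198,.2),.7)
E
```

```text
[ 0.4088 -0.2979  0.1965] 0.15236739762090723 [ 0.0217  0.0456 -1.6126]
units to go x,y,z: [-0.1151 20.4113 -2.0645]
turn units -4.260519117835054  q6 now -0.47088059195505766
```

View pics/w19.png

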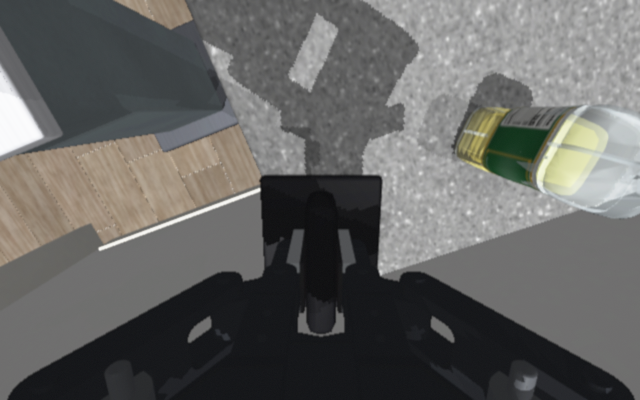

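Held (13 mm on the rib), flat. Turning square to the tray, then travelling in front of the bottle.

Request:
move_arm --commands '[0, 0, 0, -1, 0, 0, 0, -1, 0, 0, 0, -1, 0, 0, 0, -1, 0, 0, 0, -0.26, 0, 0, 0, 0]'

```text
time: 40.02
eef_pos: [0.4092, -0.2983, 0.1973]
tcp_rot: [-0.004, 0.707, 0.004, 0.707]
contact_force: [-0.3, -0.2, -0.6]
opening: 0.154
```

Request:
move_arm --commands '[0, 0.99, 0.25, 0, 0, 0.99, 0.25, 0, 0, 0.99, 0.25, 0, 0, 0.99, 0.25, 0, 0, 0.99, 0.25, 0, 0, 0.99, 0.25, 0, 0, 0.99, 0.25, 0, 0, 0.99, 0.25, 0, 0, 0.99, 0.25, 0, 0, 0.99, 0.25, 0, 0, 0.99, 0.25, 0, 0, 0.99, 0.25, 0, 0, 0.99, 0.25, 0, 0, 0.99, 0.25, 0, 0, 0.99, 0.25, 0, 0, 0.99, 0.25, 0, 0, 0.99, 0.25, 0, 0, 0.99, 0.25, 0, 0, 0.99, 0.25, 0, 0, 0.99, 0.25, 0]'

```text
time: 42.52
eef_pos: [0.5284, 0.1988, 0.1977]
tcp_rot: [-0.004, 0.707, 0.004, 0.707]
contact_force: [0.1, -1.1, -0.8]
opening: 0.156
```

```bash
python3 - <<'E'
from h import *
s=ctrl.get_state();im=ctrl.read_camera("wrist");cv2.imwrite("pics/w20.png",im[:,:,::-1])
print(s["eef_pos"],s["opening"],s["contact_force"],s["qpos"]);plan((.623,.198,.1),.7)
E
```

```text
[0.5284 0.1988 0.1977] 0.1555377267937878 [ 0.0588 -1.0729 -0.7735] [ 0.1801  0.0892  1.8944 -0.0001  1.1585  0.1688]
units to go x,y,z: [ 3.9187 -0.1794  3.7603]
turn units 0.003189254576713552  q6 now 0.16976264968836058
```

View pics/w20.png

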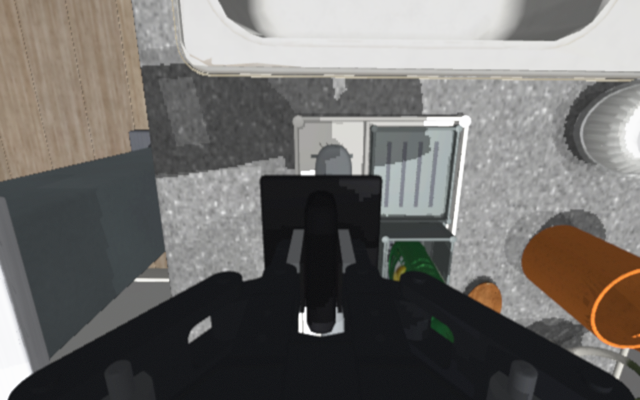

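Request:
move_arm --commands '[0.5, 0, 0.5, 0, 0.5, 0, 0.6, 0, 0.5, 0, 0.7, 0, 0.5, 0, 0.7, 0, 0.2, 0, 0.7, 0, 0, 0, 0.56, 0, 0, 0, 0, 0, 0, 0, 0, 0]'

```text
time: 43.58
eef_pos: [0.6221, 0.1991, 0.1433]
tcp_rot: [-0.004, 0.707, 0.004, 0.707]
contact_force: [0.1, -0.3, -0.5]
opening: 0.151
```

```bash
python3 - <<'E'
from h import *
s=ctrl.get_state();im=ctrl.read_camera("wrist");cv2.imwrite("pics/w21.png",im[:,:,::-1])
im=ctrl.read_camera("scene");cv2.imwrite("pics/s21.png",im[:,:,::-1])
print(s["eef_pos"],s["opening"],s["contact_force"],s["qpos"]);plan((.623,.199,.036),.7)
Rz=R.from_euler('z',.7,degrees=True).as_matrix()
print(proj("",[Rz@np.array([a,b,.018])+[.6227,.1982,0] for a,b in [(-.042,.049),(.042,.049)]],cam("wrist",s)))
E
```

```text
[0.6221 0.1991 0.1433] 0.15110787445852278 [ 0.1332 -0.2796 -0.4718] [0.1546 0.335  1.7106 0.     1.0962 0.1425]
units to go x,y,z: [ 4.2951 -0.008   0.0406]
turn units 0.0018311159196258587  q6 now 0.14240626179833538
[[269.4859 131.4718]
 [372.8211 131.3331]]
```

View pics/w21.png

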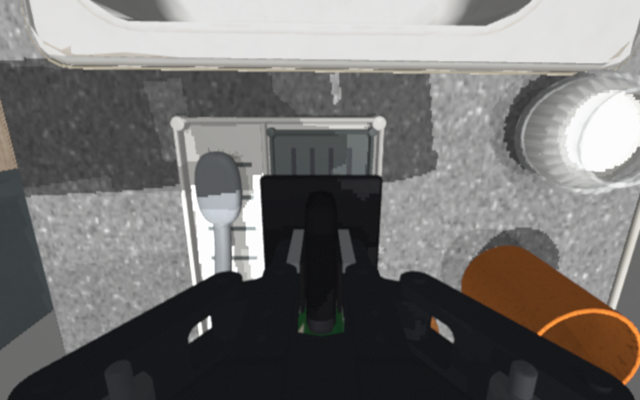

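View pics/s21.png

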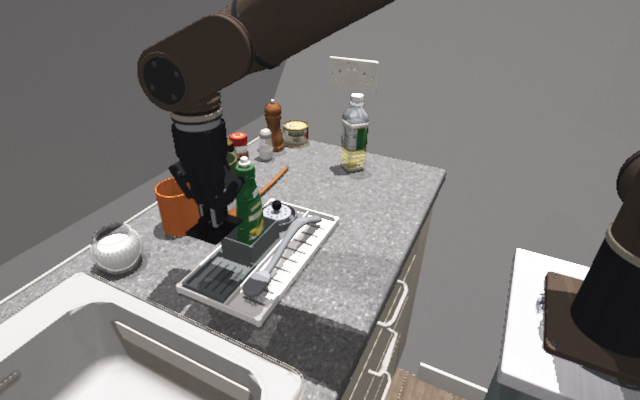

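Predicted dish corners match the picture ((270,131), (371,131)). Lowering.

Request:
move_arm --commands '[0.7, 0, 0.03, 0, 0.8, 0, 0, 0, 0.8, 0, 0, 0, 0.7, 0, 0, 0, 0.5, 0, 0, 0, 0.3, 0, 0, 0, 0.3, 0, 0, 0, 0.1, 0, 0, 0, 0, 0, 0, 0, 0, 0, 0, 0]'

```text
time: 44.92
eef_pos: [0.6236, 0.1992, 0.0387]
tcp_rot: [-0.004, 0.707, 0.004, 0.707]
contact_force: [1.3, -0.1, 0.0]
opening: 0.157
```

```bash
python3 - <<'E'
from h import *
s=ctrl.get_state();im=ctrl.read_camera("wrist");cv2.imwrite("pics/w22.png",im[:,:,::-1])
print(s["eef_pos"],s["opening"],s["contact_force"],s["qpos"]);plan((.623,.199,.036),.7)
E
```

```text
[0.6236 0.1992 0.0387] 0.15717448236109416 [ 1.2559 -0.1384  0.0335] [0.1544 0.4724 1.7438 0.     0.9243 0.1422]
units to go x,y,z: [ 0.1078 -0.006  -0.0227]
turn units 4.670554940275906e-05  q6 now 0.14217700653728593
```

View pics/w22.png

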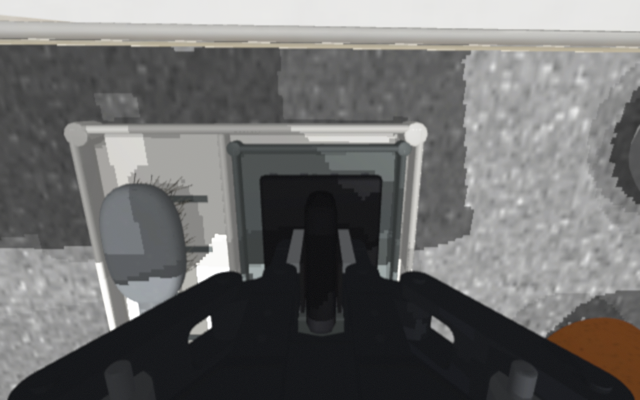

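Request:
move_arm --commands '[0.1, 0, 0, 0, 0.03, 0, 0, 0, 0, 0, 0, 0, 0, 0, 0, 0]'

```text
time: 45.48
eef_pos: [0.6232, 0.1991, 0.035]
tcp_rot: [-0.004, 0.707, 0.004, 0.707]
contact_force: [-1.7, 0.4, 0.9]
opening: 0.153
```

Request:
move_arm --commands '[0, 0, 0, 0, 0, 0, 0, 0, 0, 0, 0, 0, 0, 0, 0, 0]' --jaw 36

```text
time: 45.98
eef_pos: [0.6232, 0.1991, 0.0348]
tcp_rot: [-0.004, 0.707, 0.004, 0.707]
contact_force: [0.3, -0.5, -0.0]
opening: 0.422
```

Request:
move_arm --commands '[-0.6, 0, 0, 0, -0.8, 0, 0, 0, -0.8, 0, 0, 0, -0.8, 0, 0, 0, -0.8, 0, 0, 0, -0.8, 0, 0, 0, -0.8, 0, 0, 0, -0.8, 0, 0, 0, 0, 0, -0.7, 0, 0, 0, -0.9, 0, 0, 0, -0.9, 0, 0, 0, -0.9, 0, 0, 0, -0.6, 0, 0, 0, 0, 0, 0, 0, 0, 0]'

```text
time: 47.85
eef_pos: [0.5239, 0.1978, 0.1903]
tcp_rot: [-0.004, 0.707, 0.004, 0.707]
contact_force: [0.8, 0.1, 0.7]
opening: 0.426
```

```bash
python3 - <<'E'
from h import *
s=ctrl.get_state();im=ctrl.read_camera("wrist");cv2.imwrite("pics/w23.png",im[:,:,::-1])
import pickle;pickle.dump(s,open("s23.pkl","wb"))
im=ctrl.read_camera("scene");cv2.imwrite("pics/s23.png",cv2.resize(im[70:310,170:440,::-1],None,fx=2.5,fy=2.5))
print(s["eef_pos"],s["opening"],s["contact_force"],s["qpos"])
E
```

```text
[0.5239 0.1978 0.1903] 0.4262540645945547 [0.7982 0.068  0.674 ] [ 0.18    0.0862  1.9121 -0.0001  1.1423  0.168 ]
```

View pics/w23.png

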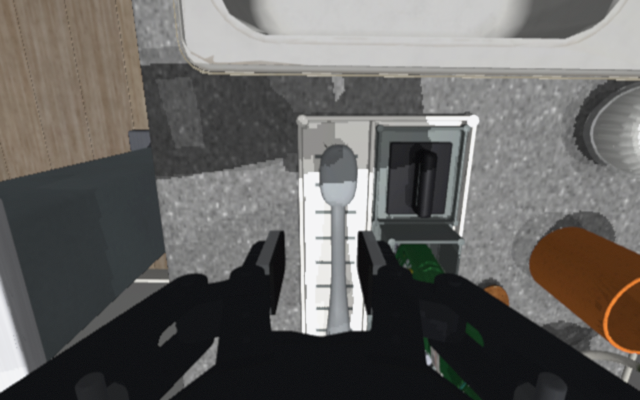

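View pics/s23.png

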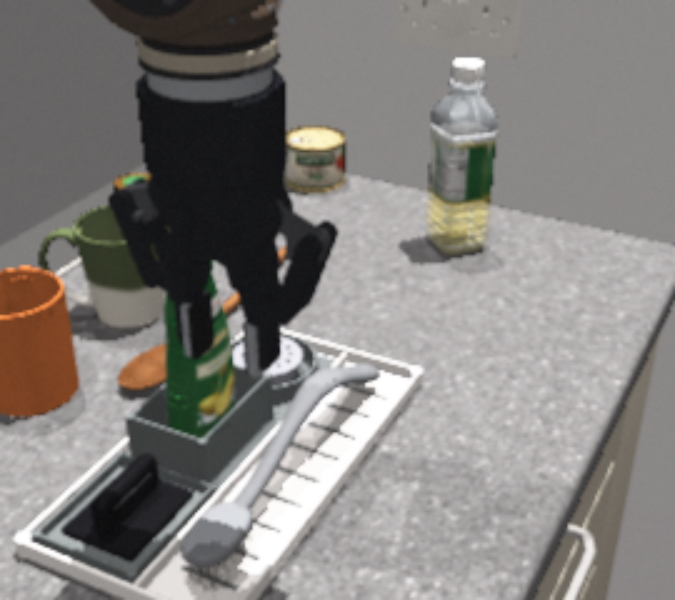

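Scraper seated in the dish. I'll back away and check everything with the fixed cameras.

Request:
move_arm --commands '[-0.5, 0.7, -0.3, 0, -0.5, 0.9, -0.3, 0, 0, 0.9, -0.3, 0, 0, 0.9, -0.3, 0, 0, 0.9, -0.3, 0, 0, 0.9, -0.3, 0, 0, 0.9, -0.3, 0, 0, 0.9, -0.3, 0, 0, 0.9, -0.3, 0, 0, 0.9, -0.3, 0, 0, 0.9, -0.3, 0, 0, 0.9, -0.3, 0, 0, 0, 0, 0, 0, 0, 0, 0]'

```text
time: 49.7
eef_pos: [0.4298, 0.4618, 0.2149]
tcp_rot: [-0.005, 0.707, 0.004, 0.707]
contact_force: [-0.6, -0.1, 0.1]
opening: 0.422
```

```bash
python3 - <<'E'
from h import *
s=ctrl.get_state()
im=ctrl.read_camera("scene");cv2.imwrite("pics/s24.png",cv2.resize(im[70:310,170:440,::-1],None,fx=2.5,fy=2.5));cv2.imwrite("pics/scene24.png",im[:,:,::-1])
im=ctrl.read_camera("side");cv2.imwrite("pics/d24.png",cv2.resize(im[120:280,200:470,::-1],None,fx=2.9,fy=2.9));cv2.imwrite("pics/side24.png",im[:,:,::-1])
a=cv2.imread("pics/side0.png").astype(int);b=cv2.imread("pics/side24.png").astype(int)
# oil + spoon regions difference
for n,(x0,y0,x1,y1) in dict(oil=(415,170,460,235),spoon=(290,138,410,170)).items():
    print(n,np.abs(a-b)[y0:y1,x0:x1].mean())
print(s["eef_pos"],s["opening"],s["contact_force"],s["time"])
E
```

```text
oil 2.058917378917379
spoon 2.834375
[0.4298 0.4618 0.2149] 0.4218944324169298 [-0.5906 -0.0713  0.1361] 49.7
```

View pics/s24.png

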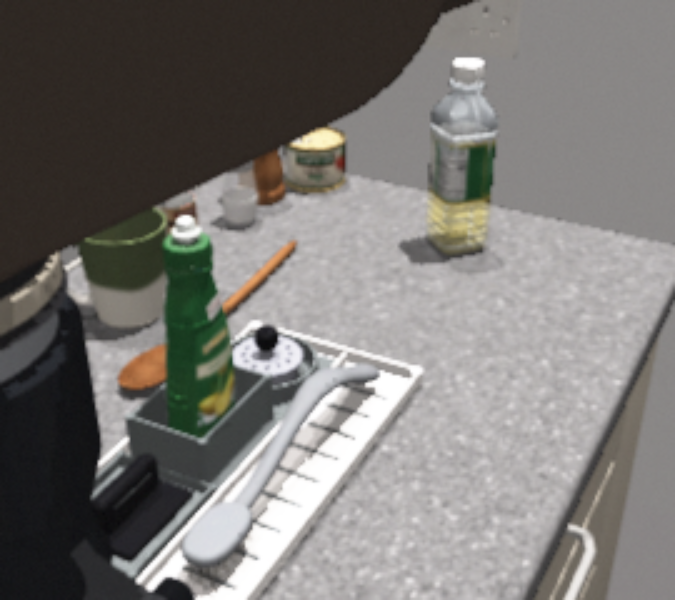

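View pics/d24.png

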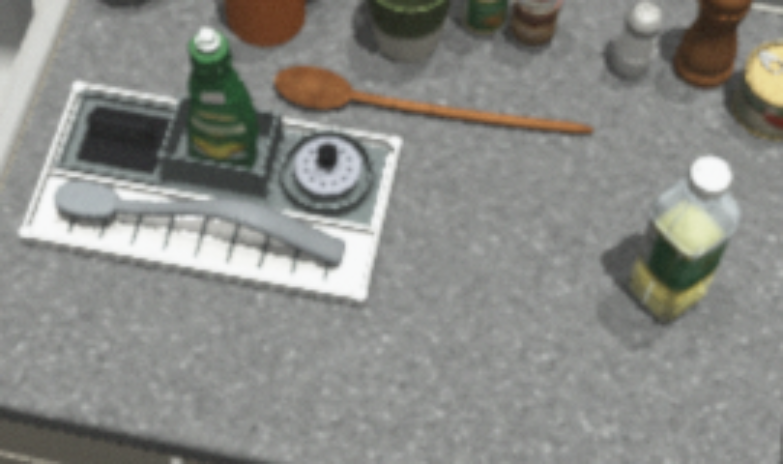

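```bash
python3 - <<'E'
from h import *
f=lambda p:(np.array(p,float)+.5)/2.9-.5+np.array((200,120))
g=lambda p:(np.array(p,float)+.5)/2.5-.5+np.array((170,70))
print("cap vs well (.624,.098,.204)",plane("side",f((207,37)),.204),tri([("side",f((207,37))),("scene",g((185,224)))]))
print("knob vs cup (.625,-.001)",plane("side",f((327,152)),.056),"rim",plane("side",f((326,163)),.031))
print("brush head tip/tail",plane("side",f([(56,198),(342,252)]),.033),"trough (.5408,.0973)")
import pickle
s=pickle.load(open("s23.pkl","rb"));kc=cam("wrist",s)
B=plane("",[(390,141),(453,141),(451,217),(389,217)],.015,kc);print("blade",B.mean(0),"dish (.6227,.1982)",B)
s=pickle.load(open("s5.pkl","rb"));kc=cam("wrist",s);print("brush w5",plane("",[(322,18)],.033,kc),plane("",[(323,286)],.025,kc))
E
```

```text
cap vs well (.624,.098,.204) [[0.6222 0.0948 0.204 ]] (array([0.626 , 0.0964, 0.1977]), array([0.0007]))
knob vs cup (.625,-.001) [[ 0.6245 -0.0032  0.056 ]] rim [[ 0.6278 -0.001   0.031 ]]
brush head tip/tail [[ 0.5371  0.2294  0.033 ]
 [ 0.5393 -0.0364  0.033 ]] trough (.5408,.0973)
blade [0.6258 0.1946 0.015 ] dish (.6227,.1982) [[0.5918 0.2337 0.015 ]
 [0.6535 0.2344 0.015 ]
 [0.6614 0.1554 0.015 ]
 [0.5963 0.1547 0.015 ]]
brush w5 [[0.5408 0.2338 0.033 ]] [[ 0.5447 -0.0358  0.025 ]]
```

All within tolerance. Handing in.

```bash
python3 -c "
from plant import ctrl
print(ctrl.get_state()['dq']);print(ctrl.sign_off())"
```

```text
[-5.97910752e-03 -5.35318282e-05  1.83189351e-03  2.38746394e-03
 -9.75773498e-04 -2.04566646e-03]
the job is handed in; nothing more can be done
None
```

I put the brush in the front trough, the strainer in the round cup, the soap bottle upright in the deep collar, and the scraper rib up in the shallow dish. Everything is released, the arm is clear of the tray, and I handed the job in at about 50 s of the 131 s allowed. The sign-off gives no verdict.

My last checks, from the camera images:

| Item | Horizontal offset from target (about) | Limit |
|---|---|---|
| Soap bottle (measured at the cap) | 2–4 mm | 18 mm |
| Strainer | 2–3 mm | 13 mm |
| Scraper | 5 mm | 18 mm |
| Brush, off the trough midline | 3 mm | 22 mm |
| Brush, off the trough middle | 1–2 mm | 30 mm |

- **Brush angle:** it lies within about 1° of the trough's direction.
- **Oil bottle and spoon:** the side pictures from before and after show no visible movement of either.
- **Measurements that disagreed:** different views differed by 2–5 mm in places. The two-camera fix on the soap cap read 0.198 m high against 0.204 m expected. I took that as measurement error, since the bottle looked upright and was released at floor height. Tilt and final height were judged by eye in the pictures and from the gripper height at release, not measured separately.

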